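Jack up the bottle labeller onto riser pads

ROBOT

A 6-joint arm with a two-finger parallel gripper is mounted at the origin on the work surface. World frame = base frame: x ahead of the robot, y to its left, z up, the work surface at z = 0. Lengths are in mm, angles in degrees, forces in N, time in s.
With the tool pointing down it reaches from about 300 to 850 mm from the base axis. Payload 4.2 kg.
Tool frame: the origin (TCP) lies midway between the tips of the shut fingers; the grasp point (between the pads) lies 19 mm behind it (pinch_z is the distance from the TCP to the grasp point, in mm); z points along the fingers, y is the line along which they close (so a half turn about z gives the same grasp; the last joint's range is limited). The gripper opens to 91 mm and grips with 3 to 60 N. Pads are 32 mm wide; open, the fingers measure 118 mm over their backs; the gripper's body (76 mm by 178 mm) begins 60 mm behind the grasp point.
Start: joints at [68.468, 18.312, 89.639, -0, 72.044, -1.146], TCP at [200.299, 539.002, 213.976] pointing down, gripper open.
Joint ranges: [-177.97, 177.97], [-48.28, 115.42], [12.27, 149.76], [-77.06, 257.06], [2.81, 150.46], [-146.56, 146.56]. Speed limits (degrees/s): [147.25, 147.25, 180, 180, 180, 180].

INTERFACE

Orientations are given as [roll, pitch, yaw] about the fixed x, y, z axes, in that order (R = Rz(yaw) Ry(pitch) Rx(roll)).
In Python, from workcell import * gives the robot as it stands.
- The arm moves only by the tool step_arm, never from a script. Its argument "steps" is a list of rows, each a list of 7 numbers: the turn, a rotation vector about the tool's x, y, z in degrees, then the shift along the tool's x, y, z in mm, then the opening, from 0 (shut) to 1 (fully open). In form: [[rx, ry, rz, x, y, z, hand], ...]. A call has exactly 8 rows; each row shifts and turns the commanded pose from where the row before left it, along the tool's axes as they then stand; what a row does not reach is not made up. A row lasts 1/8 s, in which the tool goes at most 62.5 mm and 10.7 degrees, less where a joint would pass 70% of its speed; a pose out of reach is approached as far as the arm can. A call is refused whole if a number of a shift passes 62.5 or a number of a turn 10.7, either way. A call with a gripper value outside its range is refused whole. The fingers move at their own pace and stop on an object; "force" is the grip in N (left out, the last holds). Time passes only in rows, so rows that do not move let the fingers close, or fill a call up. It gives the time, the measured TCP pose, the force, the opening and the grip force at its end, in the units of the state.
- state(): the state, without advancing time (a new reading comes with each control period).
- grab_frame(name): name is "scene" or "top" or "wrist"; returns a dict with "image" (384x512x3 uint8, blue, green, red), "fovy" (degrees; the focal length in pixels is half the picture's height over the tangent of half this angle, whatever the lens; pixels are square), "cx", "cy" (the principal point, pixels), "origin" and "rotation" of the camera in the world; the wrist camera has in their place "tool_from_camera" (4x4, takes a point from camera to tool coordinates, whose origin is the TCP and whose axes are the flange's). Camera axes: x right, y down, z forward; pixel columns grow to the right and rows downward; lengths in mm; the calibration is good to about 2 mm. A picture is of the moment at which its call begins: read the wrist's pose just before it. There is no depth.
- job_done(): hands the job in; it is judged then, once.
The state is a dict: "time_s": time; "qpos": joint angles; "qvel": joint speeds; "effort": joint torques, N m; "ee_pos": TCP position; "ee_rot": TCP orientation; "force": force on the tool from outside, world axes, zero at the start; "torque": the same for the moment, N m; "gripper_width": finger opening in mm; "gripper_force": force on a finger pad.
Only numpy, scipy, OpenCV 4.12 (cv2) and the standard library are available. Lean on these libraries where they do the work, as an engineer would, in place of code of your own. Each camera call takes 0.05 s, during which the arm holds its last target. There are 200 camera calls.

TASK

Move every jar that stands in front of the bottle labeller upright into the wooden crate first. Then lever the front edge of the labeller's heavy base up with the pry bar laid over the blue fulcrum block (not with the fingers), slide the two riser pads well under the front edge, one on either side of the middle with their orange grips outside, and press the base gently down until it rests on both pads. Lay the bar back level across the two cleats of its rest; the fulcrum block may stay where it is; do not disturb the beaker, the label roll or the loose cap.

Things in the scene. Friction and masses are not known exactly. Their poses are not given: they have to be found in the camera images.
- labeller: bottle labeller, bolted down at the rear. Origin on the bench under the middle of its base's front edge (yellow mark); +y into the machine, x along the edge. Steel base plate: x -110 to 110, y 0 to 170 mm, 14 thick, underside 24 mm above the bench at rest, nothing beneath for 100 mm. On it: rollers y 57 to 105 (65 mm high), white housing from y 102, 158 high with a reel to 184.
- base (a joint): tilt of the 4 kg base about its rear hinge (labeller y 180, z 31 mm), rad: 0 at rest, grows as the front edge rises, max 0.16; 0.1 lifts the edge 18 mm. A friction stay holds it where it is left. Raising takes 35 to 45 N at the edge (10 to 20 N at the bar's handle), lowering 4 to 12 N downward. Pads slide in freely above 0.09; on the pads it reads 0.05 to 0.06.
- bar: steel pry bar, straight and flat, 280 long (own x) by 24 wide (y) by 10 mm thick (z), 0.45 kg; the last 40 mm at the +x end is a blade that tapers from below to 6 mm thick, flush with the bar's upper face; the -x end has a red handle. Origin at the middle of its length and width, on its underside; balance point about there. It starts lying on the rest.
- rest: fixed bar rest: thin board 70 (x) by 290 mm (y) with two wooden cleats, each 70 (x) by 20 (y) by 20 mm high, centred at y = -100 and +100 mm, across which the bar lies along the rest's y. Origin at its middle on the bench.
- fulcrum: loose blue block 50 (x) by 34 mm (y) with a round steel ridge of 10 mm radius along x on top, 30 mm high in all, 0.3 kg; origin at the centre of its underside. With its ridge 55 mm in front of the base edge, the bar lies over it at a slope of about 0.29 rad, blade touching under the edge.
- pad_a: black rubber riser pad: block 44 (x) by 50 (y) by 32 mm high, with an upright orange grip fin at its -y end, 14 (x) by 20 mm (y), 72 mm high, fin centre 35 mm behind the block's centre. Goes in +y end first, fin staying outside. Origin on the bench under the centre of the block (without fin), z up. 120 g.
- pad_b: another black rubber riser pad: block 44 (x) by 50 (y) by 32 mm high, with an upright orange grip fin at its -y end, 14 (x) by 20 mm (y), 72 mm high, fin centre 35 mm behind the block's centre. Goes in +y end first, fin staying outside. Origin on the bench under the centre of the block (without fin), z up. 120 g.
- bottle0: a squat closed amber jar with a dark green screw cap and white label, 47 mm diameter, 84 mm tall with cap, about 120 g, standing upright; origin at the centre of its underside, z up. May be absent.
- bottle1: a squat closed amber jar with a dark green screw cap and white label, 47 mm diameter, 84 mm tall with cap, about 120 g, standing upright; origin at the centre of its underside, z up. May be absent.
- bottle2: a squat closed amber jar with a dark green screw cap and white label, 47 mm diameter, 84 mm tall with cap, about 120 g, standing upright; origin at the centre of its underside, z up. May be absent.
- crate: fixed open wooden crate, 180 by 180 mm outside, walls 6 mm thick and 35 mm high, floor about 6 mm thick; origin at the centre of its underside, z up. Starts empty.
- beaker: clear beaker, 80 mm diameter, 100 mm tall, to be left alone; origin at the centre of its underside
- roll: roll of white labels lying flat, 120 mm diameter, 50 mm high, to be left alone; origin at the centre of its underside
- cap: loose dark green bottle cap, mouth up, 44 mm diameter, 22 mm high, to be left alone; origin at the centre of its underside

How it is judged:
By the outcome, as a careful person would: the job done as asked, in the order asked, and still so for the second after the job is handed in, with the robot touching nothing.
Of bottle0, bottle1, bottle2 only 1 to 3 are there at a start; the rules pass over those that are not, and their reading is None.
At some moment in a run one of pad_a, pad_b may be knocked a few centimetres aside while the robot is not near it.
It also fails if it takes over 210 s, if anything falls off the work surface, if the arm or the gripper's body presses on something with over 40 N, if the wrist force passes 120 N, or if a joint passes its speed limit or range.

## Working session

There is one attempt and no reset: what is moved stays moved. The work goes in short steps, Python scripts to look and compute and a tool call to move; the robot and the scene stay as the last step left them, time stands still between calls to the robot, and variables do not carry over. Pictures are saved under pics/ and viewed, at most 17 in all, crops included, and the job is handed in when it is done.

Besides the shell and the picture viewer there is one more tool, called after "Call:" by a JSON object that holds its "op" and its "data". step_arm: Moves the arm, as the interface text tells. Its arguments: {"type":"object","properties":{"steps":{"type":"array","items":{"type":"array","items":{"type":"number"}}},"force":{"type":"number"}},"required":["steps"]}

```bash
ls; mkdir -p pics
cat > h.py <<'E'
from workcell import *
import numpy as np, cv2
from scipy.spatial.transform import Rotation as R
def snap(n,fn=None):
    s=state(); f=grab_frame(n)
    if n=="wrist":
        T=np.eye(4); T[:3,:3]=R.from_euler('xyz',s['ee_rot'],degrees=True).as_matrix(); T[:3,3]=s['ee_pos']
        C=T@np.array(f['tool_from_camera']); f['origin']=C[:3,3]; f['rotation']=C[:3,:3]
    f['f']=f['image'].shape[0]/2/np.tan(np.radians(f['fovy'])/2)
    if fn: cv2.imwrite('pics/'+fn,f['image'])
    return f
def ray(f,u,v,z):
    d=np.array(f['rotation'])@np.array([(u-f['cx'])/f['f'],(v-f['cy'])/f['f'],1]); o=np.array(f['origin'])
    return o+d*(z-o[2])/d[2]
def proj(f,p):
    c=np.array(f['rotation']).T@(np.array(p)-f['origin']); return c[:2]/c[2]*f['f']+[f['cx'],f['cy']]
E
python3 - <<'E'
from h import *
s=state(); print(s)
for n in ("scene","top","wrist"):
    f=snap(n,n+"0.png"); print(n,f['fovy'],f['cx'],f['cy'],np.round(f['origin'],1),np.round(f['rotation'],3).tolist())
a=cv2.imread('pics/scene0.png');b=cv2.imread('pics/top0.png')
E
```

```text
pics
{'time_s': 0.0, 'qpos': array([ 6.84698498e+01,  1.83530218e+01,  8.97056581e+01, -2.10778036e-03,
        7.20425255e+01, -1.14613265e+00]), 'qvel': array([-0.06712157, -0.03796361, -0.01555196,  0.02794127, -0.02157992,
        0.03848696]), 'effort': array([-5.98198258e-04, -4.12473571e+01, -2.31975174e+01,  7.27832504e-02,
        4.60175006e-02, -1.29155715e-04]), 'ee_pos': array([200.11076693, 538.53180469, 213.11149539]), 'ee_rot': array([-1.79898775e+02, -2.08053349e-05,  1.59616634e+02]), 'force': array([ 0.42251945, -0.61523981,  0.23636224]), 'torque': array([-0.0433028 , -0.0131129 , -0.01871657]), 'gripper_force': 0.0, 'gripper_width': 91.61428463237749}
scene 42.6370879382666 249.78970530086 186.40453770265492 [1366.9 -478.2  786.8] [-127.186, 0.676, 60.868]
top 56.34049319212483 254.45607615804997 188.86586211864696 [291.3  -2.4 893.9] [-167.316, -0.085, -88.642]
wrist 61.171410956184815 256.70544459199664 190.8032812149857 [124.3 566.7 383.7] [[0.349, 0.899, 0.264], [0.937, -0.335, -0.098], [-0.0, 0.282, -0.96]]
```

```bash
sed -i "s/^    f\['f'\]=/    elif np.size(f['rotation'])==3: f['rotation']=R.from_euler('xyz',f['rotation'],degrees=True).as_matrix()\n    f['f']=/" h.py
python3 - <<'E'
import cv2
for n in("scene","top"):
    cv2.imwrite(f'pics/{n}0b.png',cv2.resize(cv2.imread(f'pics/{n}0.png'),(800,600),interpolation=cv2.INTER_CUBIC))
E
```

```text
(no output)
```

View pics/scene0b.png

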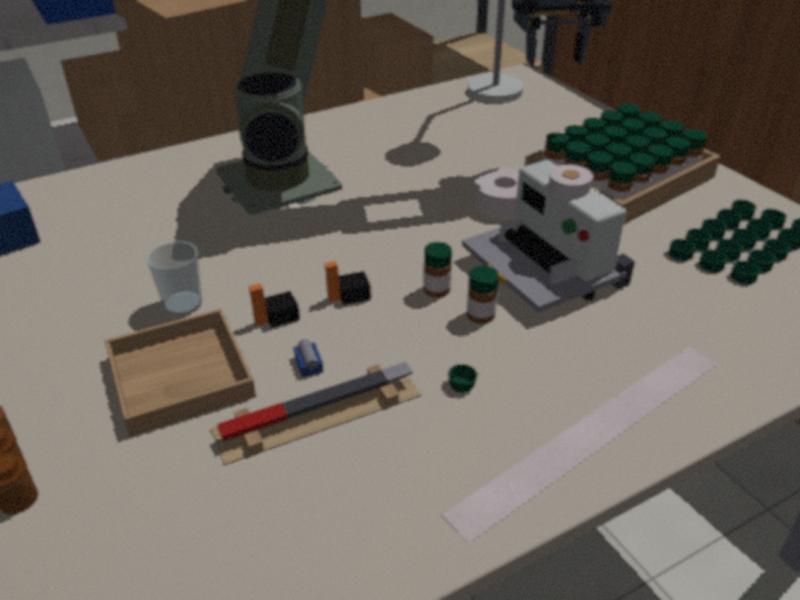

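View pics/top0b.png

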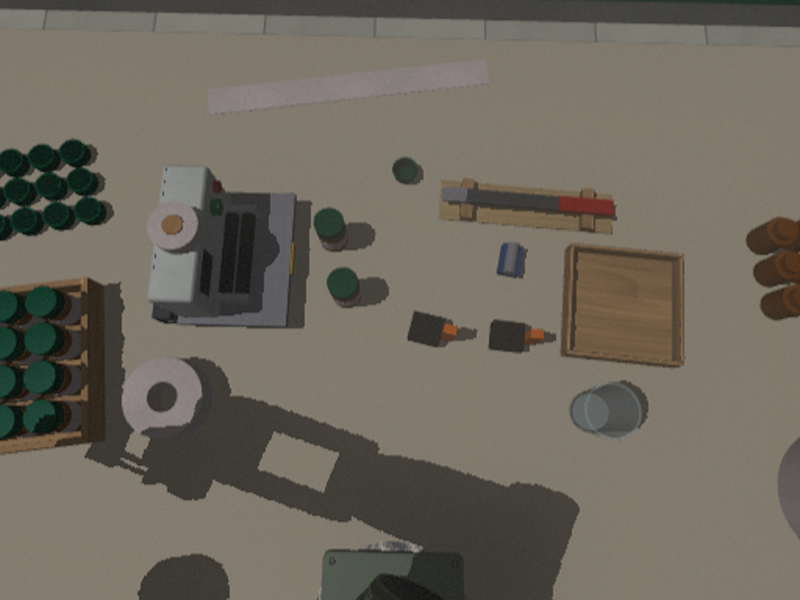

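The scene picture shows two jars in front of the labeller (437,270 and 482,295), pads at (275,305) and (350,288), the fulcrum at (308,357), the bar with its red handle left at (320,400), the cap at (462,378) and the crate at (180,365). In the top picture (800 wide) the labeller's front edge is at column ~295 with the yellow mark at (293,258). The jars are at (330,222) and (343,285), the pads at (430,330) and (512,335), and the blade end of the bar is at (455,195).

```bash
cat > meas.py <<'E'
from h import *
def masks(im):
    h=cv2.cvtColor(im,cv2.COLOR_BGR2HSV); H,S,V=[h[...,i].astype(int) for i in range(3)]
    return dict(green=(H>60)&(H<95)&(S>100), red=((H<6)|(H>172))&(S>170)&(V>60), blue=(H>105)&(H<130)&(S>110), orange=(H>5)&(H<16)&(S>170)&(V>110),
      yellow=(H>18)&(H<32)&(S>150)&(V>100), black=(V<48))
def blobs(f,k,z,roi=None,amin=20):
    m=masks(f['image'])[k].astype(np.uint8)
    if roi:
        q=np.zeros_like(m); x0,y0,x1,y1=roi; q[y0:y1,x0:x1]=1; m*=q
    cs,_=cv2.findContours(m,cv2.RETR_EXTERNAL,cv2.CHAIN_APPROX_NONE); out=[]
    for c in cs:
        if cv2.contourArea(c)<amin: continue
        W=np.array([ray(f,u,v,z)[:2] for u,v in c[:,0]],np.float32)
        r=cv2.minAreaRect(W); out.append((np.round(c[:,0].mean(0)),np.round(r[0],1),np.round(r[1],1),round(r[2],1)))
    return out
E
python3 - <<'E'
from meas import *
f=snap("top"); print(np.round(f['rotation'],3))
for k,z,roi in (("green",84,(190,90,290,200)),("red",30,(300,100,420,160)),("blue",20,(300,140,350,190)),("orange",72,(260,190,370,230)),("yellow",31,(180,140,200,190)),("black",32,(250,190,350,232))):
    print(k); [print('  ',*b) for b in blobs(f,k,z,roi,8)]
E
```

```text
[[ 0.024 -0.975  0.22 ]
 [-1.    -0.023  0.004]
 [ 0.001 -0.22  -0.976]]
green
red
blue
orange
   [344. 213.] [ 423.2 -206.8] [17.3  9.7] 81.7
   [288. 211.] [426.8 -77.1] [11.7 16.2] 0.1
yellow
black
```

Run:
```python
import cv2,numpy as np
h=cv2.cvtColor(cv2.imread('pics/top0.png'),cv2.COLOR_BGR2HSV)
for n,(u,v) in dict(cap1=(330,222),cap2=(343,285),label=(335,240),loose=(405,170),red=(585,205),bar=(520,200),blade=(453,195),blue=(503,262),ridge=(512,258),or1=(450,331),or2=(537,336),padb=(428,328),pad2=(508,335),ped_top=(500,335),yellow=(293,258),table=(480,120),base=(282,220),baseedge=(301,290),shadow=(375,290),crwall=(568,300),crfl=(620,300)).items():
    print(n,h[int(v/1.5625)-1:int(v/1.5625)+2,int(u/1.5625)-1:int(u/1.5625)+2].reshape(-1,3).mean(0).round())
```

```text
cap1 [69. 72. 59.]
cap2 [71. 77. 61.]
label [23. 60. 49.]
loose [63. 55. 63.]
red [  3. 162. 108.]
bar [ 8. 15. 61.]
blade [146.   6.  97.]
blue [111. 101.  87.]
ridge [129.   7.  96.]
or1 [ 11. 175. 144.]
or2 [ 11. 177. 132.]
padb [18. 35. 51.]
pad2 [17. 38. 50.]
ped_top [17. 36. 51.]
yellow [ 21. 138.  88.]
table [ 19.  40. 129.]
base [126.  10.  98.]
baseedge [18. 30. 65.]
shadow [19. 37. 69.]
crwall [16. 97. 98.]
crfl [ 15. 107. 115.]
```

```bash
sed -i "s/green=.*/green=(H>45)\&(H<95)\&(S>45)\&(V<110), red=((H<7)|(H>172))\&(S>120)\&(V>50), blue=(H>98)\&(H<128)\&(S>50), orange=(H>5)\&(H<16)\&(S>140)\&(V>100),/; s/yellow=.*/yellow=(H>17)\&(H<30)\&(S>90), black=(V<60))/" meas.py
python3 - <<'E'
from meas import *
f=snap("top")
for k,z,roi in (("green",84,(190,90,290,200)),("red",30,(300,100,420,160)),("blue",20,(300,140,350,190)),("orange",72,(260,190,370,230)),("yellow",31,(180,140,200,190)),("black",32,(250,190,350,232))):
    print(k); [print('  ',*b) for b in blobs(f,k,z,roi,8)]
# bar outline: dark/grey corners -> show zoom
a=f['image']
z1=cv2.resize(a[100:240,250:450],(800,560),interpolation=cv2.INTER_CUBIC); cv2.imwrite('pics/z1.png',cv2.convertScaleAbs(z1,alpha=1.5))
E
```

```text
green
   [219. 181.] [491.6  84.8] [44.2 43. ] 46.4
   [209. 142.] [585.2 109.9] [44.7 42.7] 16.4
   [261. 110.] [669.5  -8.2] [23.6 29.3] 1.4
red
   [375. 131.] [ 644.9 -303.3] [89.4 26.9] 86.3
blue
   [332. 167.] [ 549.6 -194. ] [ 6.2 48.9] 79.6
   [321. 165.] [ 554.2 -166.6] [ 8.1 50.1] 79.1
orange
   [342. 214.] [ 422.2 -201.8] [13. 27.] 6.6
   [288. 211.] [426.3 -77.3] [19.7 14.2] 72.6
yellow
   [187. 165.] [542.8 171.9] [ 5.7 52.1] 89.8
black
   [324. 215.] [ 424.7 -169.8] [53.3 44.9] 84.5
   [272. 210.] [433.2 -43.9] [49.1 46. ] 77.2
```

View pics/z1.png

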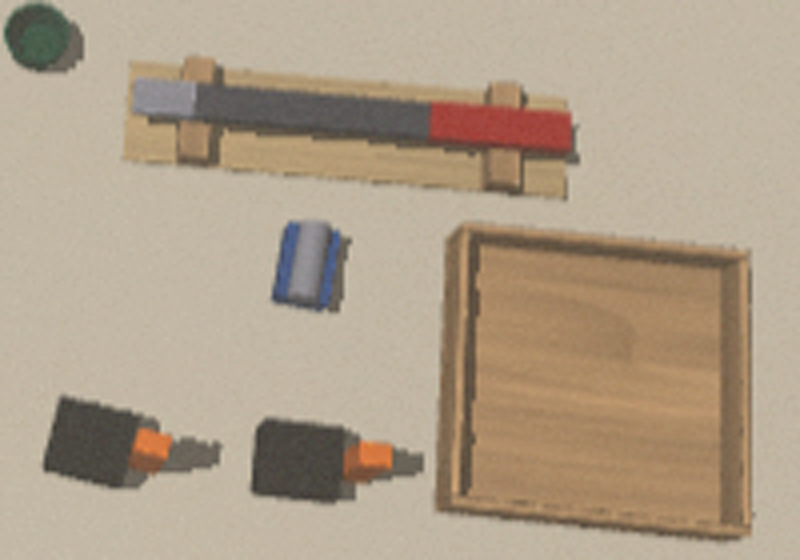

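The zoom (4x, offset 250,100) shows the blade tip at (132,97), so the blade points to +y, towards the labeller. The handle end is at (573,132), the cleats at (198,110) and (505,135), and the fulcrum at (308,265). Pads are at (95,440) and (305,460) with their orange fins on the -y side. The crate rim runs from about (455,230) to (748,535).

Run:
```python
from meas import *
f=snap("top")
Z=lambda x,y,z: ray(f,250+x/4-.5+.125,100+y/4-.5+.125,z).round(1)
print('crate floor',[Z(*p,6) for p in((478,243),(722,266),(722,521),(468,496))])
print('crate rim outer right',Z(748,250,35),Z(748,535,35),'left',Z(455,240,35),Z(440,508,35))
print('bar',Z(132,97,30),Z(573,132,30), Z(135,80,30),Z(132,112,30),Z(571,113,30),Z(571,150,30))
print('cleats',Z(198,58,20),Z(196,160,20),Z(505,83,20),Z(503,190,20))
print('fulc ridge ends',Z(313,222,27),Z(305,305,27))
b=f['image']
z1=cv2.resize(b[110:225,85:235],(800,613),interpolation=cv2.INTER_CUBIC)[:600]; cv2.imwrite('pics/z2.png',cv2.convertScaleAbs(z1,alpha=1.6))
```

```text
crate floor [array([ 573.7, -293.7,    6. ]), array([ 562. , -450.2,    6. ]), array([ 397.5, -436.4,    6. ]), array([ 409.3, -279.8,    6. ])]
crate rim outer right [ 564.  -452.7   35. ] [ 386.  -437.1   35. ] left [ 566.1 -269.9   35. ] [ 397.8 -253.6   35. ]
bar [659.  -67.5  30. ] [ 641.9 -350.1   30. ] [670.7 -69.4  30. ] [648.7 -67.6  30. ] [ 654.8 -349.6   30. ] [ 629.6 -348.1   30. ]
cleats [ 691.6 -111.4   20. ] [ 620.8 -109.8   20. ] [ 678.9 -311.8   20. ] [ 605.2 -306.8   20. ]
fulc ridge ends [ 578.4 -182.9   27. ] [ 524.  -176.8   27. ]
```

View pics/z2.png

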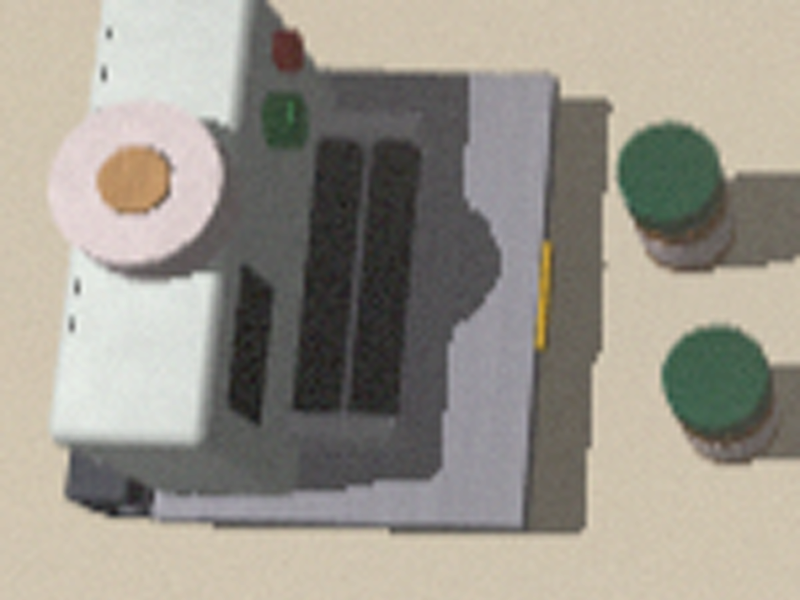

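The crop (5.33x, offset 85,110) shows the labeller's front top edge running from (554,77) to (526,526), with the yellow mark at (544,296). The jar caps are at (670,175) and (717,378).

Run:
```python
from meas import *
f=snap("top")
Z=lambda x,y,z: ray(f,85+(x+.5)/5.333-.5,110+(y+.5)/5.333-.5,z).round(1)
a,b=Z(554,77,38),Z(526,526,38);print(a,b,np.linalg.norm(a-b),(a+b)/2,np.degrees(np.arctan2(*(a-b)[1::-1])),'yellow',Z(544,296,38))
s=state();print(s['ee_pos'],s['ee_rot'],s['time_s'])
```

```text
[649.3 173.1  38. ] [431.8 171.9  38. ] 217.50331031963623 [540.55 172.5   38.  ] 0.31611143814307174 yellow [540.3 170.8  38. ]
[200.26184578 538.90428645 213.77406078] [-1.79979552e+02 -7.19222428e-04  1.59612018e+02] 0.35
```

Call:
{"op": "step_arm", "data": {"steps": [[0,0,8.7,0,0,0,0.8],[0,0,8.7,0,0,0,0.8],[0,0,8.7,0,0,0,0.8],[0,0,8.7,0,0,0,0.8],[0,0,8.7,0,0,0,0.8],[0,0,8.7,0,0,0,0.8],[0,0,8.7,0,0,0,0.8],[0,0,8.7,0,0,0,0.8]], "force": 20}}

```text
time_s: 1.35
ee_pos: [200.3, 539.0, 213.9]
ee_rot: [180.0, -0.0, 89.7]
force: [-0.5, -0.5, -0.5]
gripper_width: 72.8
gripper_force: 0.0
```

Call:
{"op": "step_arm", "data": {"steps": [[0,0,0,-50,32,0,0.8],[0,0,0,-50,32,0,0.8],[0,0,0,-50,32,0,0.8],[0,0,0,-50,32,0,0.8],[0,0,0,-50,32,0,0.8],[0,0,0,-50,32,0,0.8],[0,0,0,-50,32,0,0.8],[0,0,0,-50,32,0,0.8]]}}

```text
time_s: 2.35
ee_pos: [457.3, 137.4, 214.2]
ee_rot: [179.9, -0.0, 90.0]
force: [0.4, 0.7, -0.2]
gripper_width: 72.6
gripper_force: 0.0
```

Call:
{"op": "step_arm", "data": {"steps": [[0,0,0,-27,17.5,0,0.8],[0,0,0,-27,17.5,0,0.8],[0,0,0,0,0,35,0.8],[0,0,0,0,0,35,0.8],[0,0,0,0,0,30,0.8],[0,0,0,0,0,15,0.8],[0,0,0,0,0,0,0.8],[0,0,0,0,0,0,0.8]]}}

```text
time_s: 3.35
ee_pos: [492.4, 85.3, 100.1]
ee_rot: [179.9, -0.0, 90.0]
force: [-0.3, -0.1, 0.2]
gripper_width: 72.7
gripper_force: 0.0
```

Call:
{"op": "step_arm", "data": {"steps": [[0,0,0,0,0,22,0.8],[0,0,0,0,0,22,0.8],[0,0,0,0,0,20,0.8],[0,0,0,0,0,0,0.4],[0,0,0,0,0,0,0.4],[0,0,0,0,0,0,0.4],[0,0,0,0,0,0,0.4],[0,0,0,0,0,0,0.4]], "force": 15}}

```text
time_s: 4.35
ee_pos: [492.2, 85.2, 36.1]
ee_rot: [179.9, -0.0, 90.0]
force: [-1.7, 0.1, 5.5]
gripper_width: 46.5
gripper_force: 15.0
```

Call:
{"op": "step_arm", "data": {"steps": [[0,0,0,0,0,-20,0.4],[0,0,0,0,0,-40,0.4],[0,0,0,0,0,-40,0.4],[0,0,0,0,0,-20,0.4],[0,0,0,-25,-2.4,0,0.4],[0,0,0,-50,-5,0,0.4],[0,0,0,-55,-6,0,0.4],[0,0,0,-55,-6,0,0.4]]}}

```text
time_s: 5.35
ee_pos: [471.6, -101.4, 155.0]
ee_rot: [180.0, 0.0, 90.1]
force: [0.8, -0.9, -1.4]
gripper_width: 46.8
gripper_force: 15.0
```

Call:
{"op": "step_arm", "data": {"steps": [[0,0,0,-55,-6,0,0.4],[0,0,0,-55,-6,0,0.4],[0,0,0,-55,-6,0,0.4],[0,0,0,-50,-5,0,0.4],[0,0,0,-30,-3,0,0.4],[0,0,0,-17,-1,0,0.4],[0,0,0,0,0,0,0.4],[0,0,0,0,0,20,0.4]]}}

```text
time_s: 6.35
ee_pos: [446.2, -361.4, 136.0]
ee_rot: [179.8, 0.1, 90.0]
force: [-0.4, -0.2, -1.5]
gripper_width: 47.3
gripper_force: 15.0
```

Call:
{"op": "step_arm", "data": {"steps": [[0,0,0,0,0,30,0.4],[0,0,0,0,0,30,0.4],[0,0,0,0,0,20,0.4],[0,0,0,0,0,10,0.4],[0,0,0,0,0,3.5,0.4],[0,0,0,0,0,0,0.4],[0,0,0,0,0,0,0.64],[0,0,0,0,0,0,0.64]]}}

```text
time_s: 7.35
ee_pos: [445.5, -362.1, 42.0]
ee_rot: [179.9, 0.0, 90.0]
force: [0.5, -0.6, -0.5]
gripper_width: 57.9
gripper_force: 0.0
```

Call:
{"op": "step_arm", "data": {"steps": [[0,0,0,0,0,-30,0.64],[0,0,0,0,0,-40,0.64],[0,0,0,0,0,-30,0.64],[0,0,0,30,8,0,0.8],[0,0,0,55,16.5,0,0.8],[0,0,0,55,16.5,0,0.8],[0,0,0,55,16.5,0,0.8],[0,0,0,55,16.5,0,0.8]]}}

```text
time_s: 8.35
ee_pos: [519.6, -110.3, 141.8]
ee_rot: [179.9, 0.0, 90.0]
force: [0.1, 0.3, -0.3]
gripper_width: 72.9
gripper_force: 0.0
```

Call:
{"op": "step_arm", "data": {"steps": [[0,0,0,55,16.5,0,0.8],[0,0,0,55,16.5,0,0.8],[0,0,0,55,16.5,0,0.8],[0,0,0,40,12,0,0.8],[0,0,0,16,3.5,0,0.8],[0,0,0,0,0,20,0.8],[0,0,0,0,0,20,0.8],[0,0,0,0,0,0,0.8]]}}

```text
time_s: 9.35
ee_pos: [582.6, 108.1, 100.1]
ee_rot: [-179.8, 0.1, 90.0]
force: [-0.3, 0.4, 0.6]
gripper_width: 72.6
gripper_force: 0.0
```

Call:
{"op": "step_arm", "data": {"steps": [[0,0,0,1,2,22,0.8],[0,0,0,0,0,22,0.8],[0,0,0,0,0,20,0.8],[0,0,0,0,0,0,0.4],[0,0,0,0,0,0,0.4],[0,0,0,0,0,0,0.4],[0,0,0,0,0,0,0.4],[0,0,0,0,0,0,0.4]]}}

```text
time_s: 10.35
ee_pos: [586.7, 110.1, 38.8]
ee_rot: [179.9, -0.0, 90.0]
force: [-1.0, -1.0, 6.1]
gripper_width: 47.1
gripper_force: 15.0
```

Call:
{"op": "step_arm", "data": {"steps": [[0,0,0,0,0,-20,0.4],[0,0,0,0,0,-40,0.4],[0,0,0,0,0,-40,0.4],[0,0,0,0,0,-20,0.4],[0,0,0,-25,-2.4,0,0.4],[0,0,0,-50,-6,0,0.4],[0,0,0,-55,-7,0,0.4],[0,0,0,-55,-7,0,0.4]]}}

```text
time_s: 11.35
ee_pos: [563.2, -76.3, 157.3]
ee_rot: [180.0, -0.0, 90.1]
force: [1.0, -1.3, -1.3]
gripper_width: 46.7
gripper_force: 15.0
```

Call:
{"op": "step_arm", "data": {"steps": [[0,0,0,-55,-7,0,0.4],[0,0,0,-55,-7,0,0.4],[0,0,0,-55,-7,0,0.4],[0,0,0,-55,-7,0,0.4],[0,0,0,-40,-5,0,0.4],[0,0,0,-20,-2.6,0,0.4],[0,0,0,-12,0,0,0.4],[0,0,0,0,0,20,0.4]]}}

```text
time_s: 12.35
ee_pos: [529.5, -367.4, 138.8]
ee_rot: [179.8, 0.1, 90.0]
force: [0.2, 0.7, -1.5]
gripper_width: 46.9
gripper_force: 15.0
```

Call:
{"op": "step_arm", "data": {"steps": [[0,0,0,0,-3,30,0.4],[0,0,0,0,0,30,0.4],[0,0,0,0,0,20,0.4],[0,0,0,0,0,10,0.4],[0,0,0,0,0,4,0.4],[0,0,0,0,0,0,0.4],[0,0,0,0,0,0,0.64],[0,0,0,0,0,0,0.64]]}}

```text
time_s: 13.35
ee_pos: [525.5, -367.1, 43.8]
ee_rot: [179.9, 0.0, 90.0]
force: [0.1, 0.2, -0.3]
gripper_width: 57.9
gripper_force: 0.0
```

Call:
{"op": "step_arm", "data": {"steps": [[0,0,0,0,0,-30,0.64],[0,0,0,0,0,-40,0.64],[0,0,0,0,0,-40,0.64],[0,0,0,0,0,-40,0.64],[0,0,0,35,5,-40,0.8],[0,0,0,50,10,0,0.8],[0,0,0,30,5,0,0.8],[0,0,0,0,0,0,0.8]]}}

```text
time_s: 14.35
ee_pos: [545.4, -250.2, 233.8]
ee_rot: [180.0, 0.0, 90.2]
force: [0.1, -1.2, 0.8]
gripper_width: 73.0
gripper_force: 0.0
```

Run:
```python
from meas import *
s=state();print(s['ee_pos'],s['ee_rot'])
f=snap("wrist","w1.png")
cv2.imwrite('pics/w1b.png',cv2.convertScaleAbs(cv2.resize(f['image'],(800,600),interpolation=cv2.INTER_CUBIC),alpha=1.4))
g=snap("top","top1.png"); cv2.imwrite('pics/top1b.png',cv2.convertScaleAbs(cv2.resize(g['image'][90:282,220:476],(800,600),interpolation=cv2.INTER_CUBIC),alpha=1.4))
```

```text
[ 545.42093074 -250.19156475  233.82749996] [1.79969341e+02 2.67431845e-04 9.01813916e+01]
```

View pics/w1b.png

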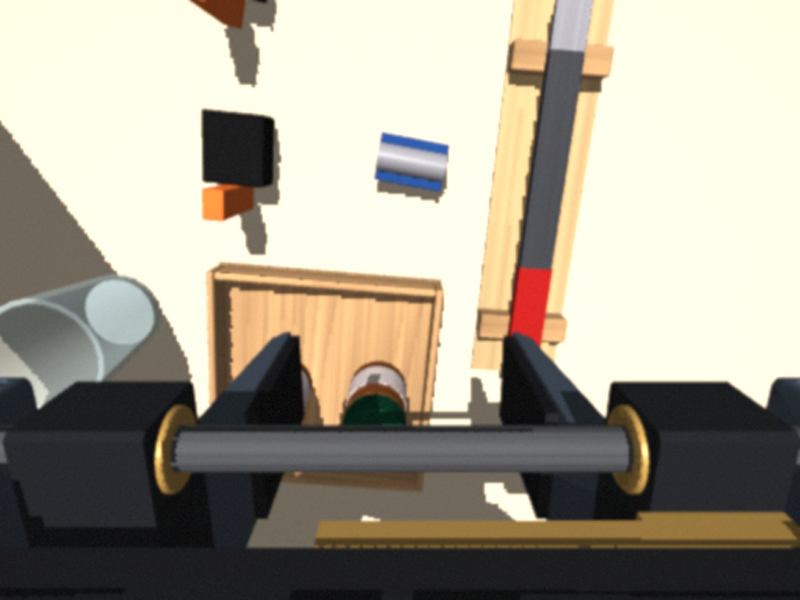

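The wrist picture shows both jars upright in the crate (365,410 and 305,400). The fulcrum is at (412,162), the bar lies on its cleats with the blade at the top, and the near pad is at (240,150).

Run:
```python
from meas import *
f=snap("wrist")
print(*blobs(f,"blue",20,(230,70,300,135),5),sep='\n')
W=lambda u,v,z: ray(f,(u+.5)/1.5625-.5,(v+.5)/1.5625-.5,z).round(1)
print('ridge L/R',W(380,161,25),W(447,164,25))
print('bar tipside at cleat',W(551,48,30),W(583,50,30),'red start',W(519,268,30),W(551,268,30))
for k,z in(("orange",72),("black",32)):
    print(k);print(*blobs(f,k,z,(110,0,190,160),30),sep='\n')
```

```text
(array([261., 113.]), array([ 549.5, -191.6]), array([ 8.2, 49.5]), 79.6)
(array([265.,  90.]), array([ 553.8, -165.8]), array([ 6.9, 48.9]), 79.6)
ridge L/R [ 528.7 -180.2   25. ] [ 577.1 -182.3   25. ]
bar tipside at cleat [ 644.4 -106.9   30. ] [ 666.  -108.1   30. ] red start [ 632.9 -258.    30. ] [ 657. -258.   30.]
orange
(array([139., 126.]), array([ 427. , -202.9]), array([23.4, 20.9]), 83.7)
black
(array([152.,  93.]), array([ 429.7, -170.6]), array([48.8, 48.9]), 83.7)
```

Call:
{"op": "step_arm", "data": {"steps": [[0,0,0,40,4,0,0.8],[0,0,0,30.5,2.3,0,0.8],[0,0,10.5,0,0,20,0.8],[0,0,0,0,0,50,0.8],[0,0,0,0,0,50,0.8],[0,0,0,0,0,40,0.8],[0,0,0,0,0,20,0.8],[0,0,0,0,0,0,0.8]], "force": 20}}

```text
time_s: 15.5
ee_pos: [550.1, -182.2, 51.6]
ee_rot: [-179.8, -0.0, 79.4]
force: [0.4, 0.4, 0.6]
gripper_width: 72.7
gripper_force: 0.0
```

Call:
{"op": "step_arm", "data": {"steps": [[0,0,0,0,0,25,0.8],[0,0,0,0,0,15,0.8],[0,0,0,0,0,8,0.8],[0,0,0,0,0,0,0.3],[0,0,0,0,0,0,0.3],[0,0,0,0,0,0,0.3],[0,0,0,0,0,0,0.3],[0,0,0,0,0,0,0.3]]}}

```text
time_s: 16.5
ee_pos: [552.0, -181.6, 6.1]
ee_rot: [179.9, 0.0, 79.5]
force: [-0.3, 0.1, 3.9]
gripper_width: 49.7
gripper_force: 20.0
```

Call:
{"op": "step_arm", "data": {"steps": [[0,0,0,0,0,-20,0.3],[0,0,0,0,0,-20,0.3],[0,0,-10.7,0,0,0,0.3],[0,0,0,30,0,0,0.3],[0,0,0,55,-2.5,0,0.3],[0,0,0,55,-3,0,0.3],[0,0,0,55,-3,0,0.3],[0,0,0,50,-3,0,0.3]]}}

```text
time_s: 17.5
ee_pos: [537.8, 65.3, 44.7]
ee_rot: [-179.9, 0.0, 90.2]
force: [0.7, 0.3, -2.6]
gripper_width: 50.1
gripper_force: 20.0
```

Call:
{"op": "step_arm", "data": {"steps": [[0,0,0,30,0,0,0.3],[0,0,0,15,0,0,0.3],[0,0,0,6.6,0,0,0.3],[0,0,0,0,0,20,0.3],[0,0,0,0,0,10,0.3],[0,0,0,0,0,5,0.3],[0,0,0,0,0,0,0.3],[0,0,0,0,0,0,0.3]]}}

```text
time_s: 18.5
ee_pos: [539.2, 115.0, 10.9]
ee_rot: [179.9, -0.0, 90.2]
force: [-0.6, 0.9, -1.6]
gripper_width: 49.9
gripper_force: 20.0
```

Call:
{"op": "step_arm", "data": {"steps": [[0,0,0,0,1.3,2.5,0.3],[0,0,0,0,0,2,0.3],[0,0,0,0,0,0,0.3],[0,0,0,0,0,0,0.7],[0,0,0,0,0,0,0.7],[0,0,0,0,0,-20,0.7],[0,0,0,-20,0,-40,0.7],[0,0,0,-40,0,-50,0.7]]}}

```text
time_s: 19.5
ee_pos: [539.9, 56.3, 115.3]
ee_rot: [-179.9, -0.0, 90.3]
force: [0.6, -0.1, 0.1]
gripper_width: 64.3
gripper_force: 0.0
```

Call:
{"op": "step_arm", "data": {"steps": [[0,0,0,-40,0,-50,0.7],[0,0,0,-30,0,-30,0.7],[0,0,0,0,0,0,0.7],[0,0,0,0,0,0,0.7],[0,0,0,0,0,0,0.7],[0,0,0,0,0,0,0.7],[0,0,0,0,0,0,0.7],[0,0,0,0,0,0,0.7]]}}

```text
time_s: 20.5
ee_pos: [540.5, -12.7, 193.3]
ee_rot: [-180.0, -0.0, 90.2]
force: [0.6, 0.1, 0.3]
gripper_width: 64.1
gripper_force: 0.0
```

Run:
```python
from meas import *
s=state();print(s['ee_pos'],s['ee_rot'])
f=snap("wrist","w2.png")
print(*blobs(f,"blue",20,None,20),sep='\n');print('yellow',*blobs(f,"yellow",38,None,20),sep='\n')
cv2.imwrite('pics/w2b.png',cv2.convertScaleAbs(cv2.resize(f['image'],(800,600),interpolation=cv2.INTER_CUBIC),alpha=1.2))
```

```text
[540.52937213 -12.68923139 193.33105797] [-1.79981198e+02 -7.06898155e-03  9.02366799e+01]
(array([354., 317.]), array([ 661.4, -196.6]), array([35.3, 41.1]), 0.6)
(array([158., 327.]), array([ 418.3, -213.6]), array([73.5, 38.6]), 88.7)
(array([501., 323.]), array([ 842.7, -210.8]), array([33., 77.]), 12.6)
(array([ 20., 332.]), array([ 242.8, -215.6]), array([78. , 51.1]), 77.7)
(array([502., 258.]), array([ 826.2, -114.2]), array([23.2, 38.7]), 12.6)
(array([ 10., 258.]), array([ 248.6, -115.6]), array([28.5, 36.4]), 0.2)
(array([345., 247.]), array([ 637.5, -101.2]), array([28. , 94.5]), 39.4)
(array([169., 246.]), array([ 441.3, -101.5]), array([95.3, 25.9]), 50.8)
(array([258.,  57.]), array([539.8, 104.4]), array([48.3,  8.2]), 0.2)
(array([257.,  26.]), array([539.2, 131.2]), array([48.1,  6.1]), 0.2)
yellow
(array([338., 338.]), array([ 644., -198.]), array([392.6,  63.8]), 0.3)
(array([386., 287.]), array([ 688. , -143.2]), array([26.4, 78.3]), 10.8)
(array([126., 287.]), array([ 391.6, -144.6]), array([78. , 25.2]), 79.9)
(array([361., 221.]), array([645.6, -66. ]), array([30.9, 62.2]), 86.2)
```

View pics/w2b.png

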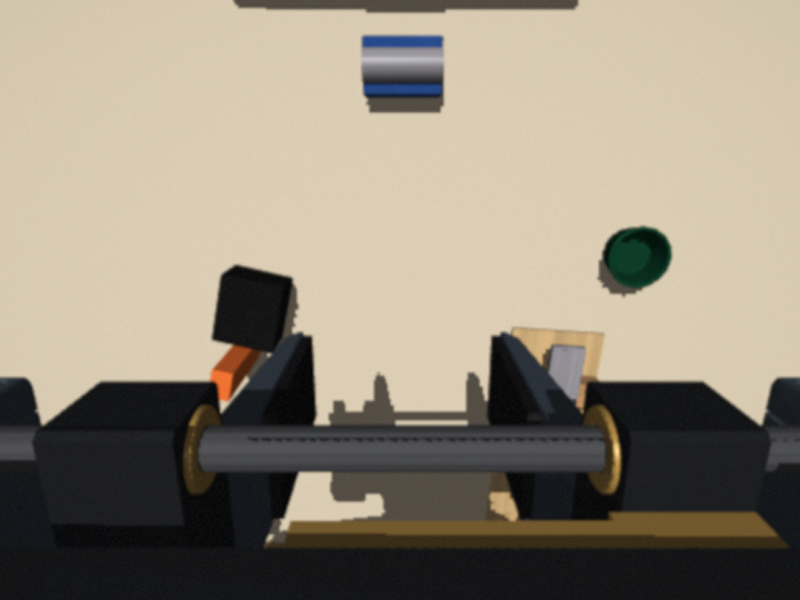

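The wrist picture shows the fulcrum square to the labeller (402,66). The nearer pad is at (250,310), the cap at (635,257) and the bar's blade at (567,370).

Call:
{"op": "step_arm", "data": {"steps": [[0,0,0,-40,22,0,0.55],[0,0,0,-55,31,0,0.55],[0,0,0,-55,31,0,0.55],[0,0,0,-46,25,0,0.55],[0,0,3.9,0,0,30,0.55],[0,0,0,0,0,50,0.55],[0,0,0,0,0,40,0.55],[0,0,0,0,0,15,0.55]], "force": 50}}

```text
time_s: 21.55
ee_pos: [648.1, -207.0, 55.7]
ee_rot: [-179.7, -0.1, 86.3]
force: [-0.3, -0.7, 0.1]
gripper_width: 49.7
gripper_force: 0.0
```

Call:
{"op": "step_arm", "data": {"steps": [[0,0,0,0,0,0,0.55],[0,0,0,0,0,25,0.55],[0,0,0,0,0,15,0.55],[0,0,0,0,0,5,0.55],[0,0,0,0,0,0,0.1],[0,0,0,0,0,0,0.1],[0,0,0,0,0,0,0.1],[0,0,0,0,0,0,0.1]]}}

```text
time_s: 22.55
ee_pos: [650.2, -207.6, 14.3]
ee_rot: [179.9, 0.0, 86.3]
force: [-0.4, 0.2, 3.3]
gripper_width: 23.3
gripper_force: 50.0
```

Call:
{"op": "step_arm", "data": {"steps": [[0,0,0,0,0,-10,0.1],[0,0,0,0,0,-30,0.1],[0,0,0,0,0,-40,0.1],[0,0,0,0,0,-30,0.1],[0,0,-4,0,0,0,0.1],[0,0,0,20,-12,0,0.1],[0,0,0,40,-20,0,0.1],[0,0,0,50,-25,0,0.1]]}}

```text
time_s: 23.55
ee_pos: [591.2, -97.2, 123.1]
ee_rot: [-180.0, -0.0, 90.2]
force: [-0.2, 1.1, -3.4]
gripper_width: 23.8
gripper_force: 50.0
```

Call:
{"op": "step_arm", "data": {"steps": [[0,0,0,50,-25,0,0.1],[0,0,0,40,-20,0,0.1],[0,0,0,15,-8,0,0.1],[0,0,0,0,0,0,0.1],[0,-7,0,0,0,0,0.1],[0,-7,0,0,0,0,0.1],[0,-7,0,0,0,0,0.1],[0,0,0,0,0,0,0.1]]}}

```text
time_s: 24.55
ee_pos: [539.2, 7.9, 122.6]
ee_rot: [-179.9, 20.9, 90.4]
force: [0.4, -0.1, -4.0]
gripper_width: 23.6
gripper_force: 50.0
```

Call:
{"op": "step_arm", "data": {"steps": [[0,0,0,6.5,0.8,17,0.1],[0,0,0,6.5,0,17,0.1],[0,0,0,4.5,0,12,0.1],[0,0,0,2,0,5,0.1],[0,0,0,0,0,0,0.1],[0,0,0,0,0,0,0.1],[0,0,0,0,0,0,0.1],[0,0,0,0,0,0,0.1]]}}

```text
time_s: 25.55
ee_pos: [539.4, 7.0, 69.3]
ee_rot: [180.0, 21.0, 90.3]
force: [-0.3, -0.3, -4.2]
gripper_width: 23.5
gripper_force: 50.0
```

Run:
```python
from meas import *
s=state();print(s['ee_pos'],s['ee_rot'])
f=snap("scene","s2.png"); u,v=proj(f,(540,120,40)).astype(int); print(u,v)
cv2.imwrite('pics/s2b.png',cv2.convertScaleAbs(cv2.resize(f['image'][v-65:v+55,u-90:u+70],(800,600),interpolation=cv2.INTER_CUBIC),alpha=1.2))
```

```text
[539.43048046   7.03473702  69.27268971] [179.96087767  20.98782317  90.31464835]
300 179
```

View pics/s2b.png

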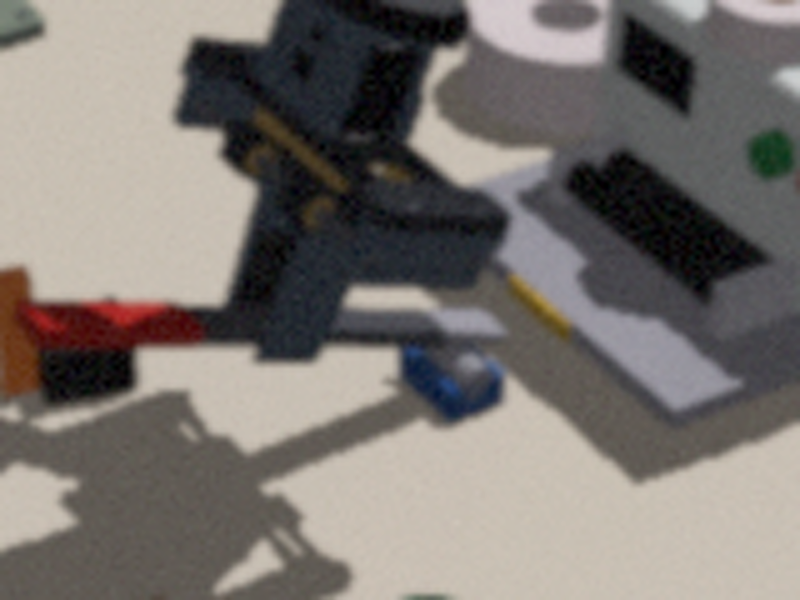

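The scene crop shows the bar tilted with its blade (470,325) above the fulcrum (450,380), pointing at the yellow mark (540,305).

Call:
{"op": "step_arm", "data": {"steps": [[0,0,0,5,0.5,0.5,0.1],[0,0,0,10,0,0,0.1],[0,0,0,10,0,0,0.1],[0,0,0,10,0,0,0.1],[0,0,0,8,0,0,0.1],[0,0,0,5,0,0,0.1],[0,0,0,3,0,0,0.1],[0,0,0,0,0,0,0.1]]}}

```text
time_s: 26.6
ee_pos: [539.5, 54.4, 50.2]
ee_rot: [-180.0, 21.0, 90.3]
force: [0.3, -0.3, -3.6]
gripper_width: 23.5
gripper_force: 50.0
```

Call:
{"op": "step_arm", "data": {"steps": [[0,1.5,0,0,0,2,0.1],[0,1,0,0,0,1.5,0.1],[0,1,0,0,0,1.5,0.1],[0,0,0,0,0,0,0.1],[0,0,0,0,0,0,0.1],[0,0,0,0,0,0,0.1],[0,0,0,0,0,0,0.1],[0,0,0,0,0,0,0.1]]}}

```text
time_s: 27.6
ee_pos: [539.6, 52.8, 45.5]
ee_rot: [-180.0, 17.5, 90.3]
force: [0.1, -0.7, -4.4]
gripper_width: 23.3
gripper_force: 50.0
```

Call:
{"op": "step_arm", "data": {"steps": [[0,0,0,0,0,0.8,0.1],[0,0,0,0,0,0,0.1],[0,0,0,0,0,0,0.45],[0,0,0,0,0,0,0.45],[0,0,0,0,0,0,0.45],[0,0,0,0,0,0,0.45],[0,0,0,0,0,0,0.45],[0,0,0,0,0,0,0.45]]}}

```text
time_s: 28.6
ee_pos: [539.5, 52.4, 44.7]
ee_rot: [180.0, 17.5, 90.3]
force: [-0.2, -0.1, 1.1]
gripper_width: 41.2
gripper_force: 0.0
```

Call:
{"op": "step_arm", "data": {"steps": [[0,0,0,-15,0,0,0.45],[0,0,0,-25,0,0,0.45],[0,0,0,-25,0,0,0.45],[0,0,0,-15,0,0,0.45],[0,0,0,0,0,0,0.45],[0,0,0,0,0,0,0.45],[0,0,0,0,0,0,0.45],[0,0,0,0,0,0,0.45]]}}

```text
time_s: 29.6
ee_pos: [539.9, -23.4, 68.6]
ee_rot: [-180.0, 17.5, 90.4]
force: [0.3, -0.2, -0.2]
gripper_width: 40.8
gripper_force: 0.0
```

Run:
```python
from meas import *
s=state();print(s['ee_pos'],s['ee_rot'])
f=snap("scene","s3.png"); u,v=300,179
cv2.imwrite('pics/s3b.png',cv2.convertScaleAbs(cv2.resize(f['image'][v-65:v+55,u-110:u+50],(800,600),interpolation=cv2.INTER_CUBIC),alpha=1.2))
```

```text
[539.92487709 -23.36898647  68.5684509 ] [-179.97975709   17.49384837   90.36752669]
```

View pics/s3b.png

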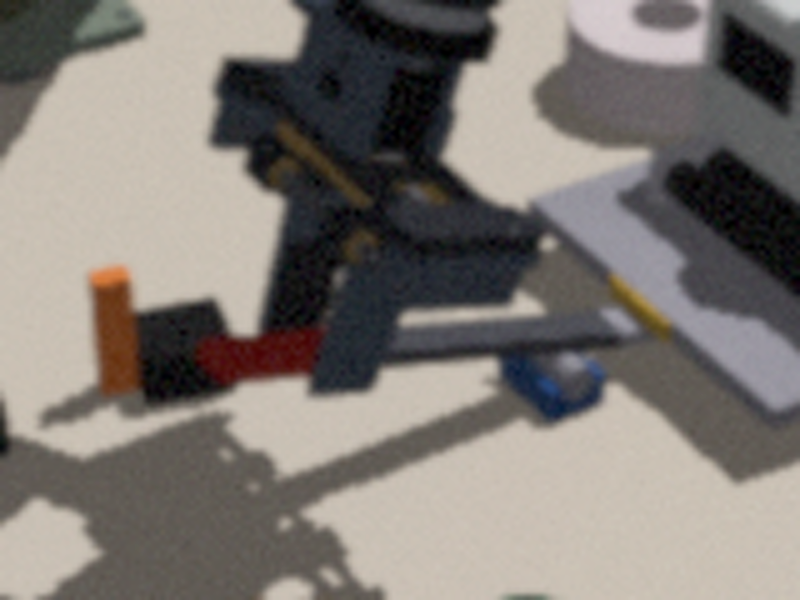

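The crop shows the bar lying on the fulcrum (550,380) with its blade under the edge at the yellow mark (640,310). The fingers straddle the front of the red handle (350,340).

Call:
{"op": "step_arm", "data": {"steps": [[0,0,0,0,0,0,0.1],[0,0,0,0,0,0,0.1],[0,0,0,0,0,0,0.1],[0,0,0,0,0,0,0.1],[0,2.5,0,0,0,6.5,0.1],[0,2.5,0,0,0,6.5,0.1],[0,0,0,0,0,0,0.1],[0,0,0,0,0,0,0.1]], "force": 40}}

```text
time_s: 30.65
ee_pos: [540.3, -26.2, 57.3]
ee_rot: [179.9, 12.4, 90.3]
force: [-1.5, 6.8, 6.6]
gripper_width: 23.7
gripper_force: 40.0
```

Call:
{"op": "step_arm", "data": {"steps": [[0,2.5,0,0,0,6.5,0.1],[0,2.5,0,0,0,6.5,0.1],[0,2.5,0,0,0,6.5,0.1],[0,0,0,0,0,0,0.1],[0,0,0,0,0,0,0.1],[0,0,0,0,0,0,0.1],[0,0,0,0,0,0,0.1],[0,0,0,0,0,0,0.1]]}}

```text
time_s: 31.65
ee_pos: [540.3, -28.6, 38.1]
ee_rot: [179.9, 4.8, 90.2]
force: [-1.9, 9.4, 7.7]
gripper_width: 23.5
gripper_force: 40.0
```

Run:
```python
from meas import *
f=snap("scene","s4.png"); u,v=300,179
a=cv2.imread('pics/s3.png')[v-65:v+55,u-80:u+80]; b=f['image'][v-65:v+55,u-80:u+80]
for im in(a,b): pass
cv2.imwrite('pics/s4b.png',cv2.convertScaleAbs(cv2.resize(np.vstack([a[30:],b[30:]]),None,fx=3.3,fy=3.3,interpolation=cv2.INTER_CUBIC),alpha=1.2))
ya=blobs({**f,'image':cv2.imread('pics/s0.png') if 0 else cv2.imread('pics/scene0.png')},'yellow',38,(300,160,340,195),5);print(ya); print(blobs(f,'yellow',38,(300,160,340,195),5))
```

```text
[(array([321., 178.]), array([560.9, 170.4]), array([10.2, 25.7]), 54.5)]
[(array([318., 171.]), array([532.3, 179.9]), array([54.9, 13.9]), 1.2)]
```

View pics/s4b.png

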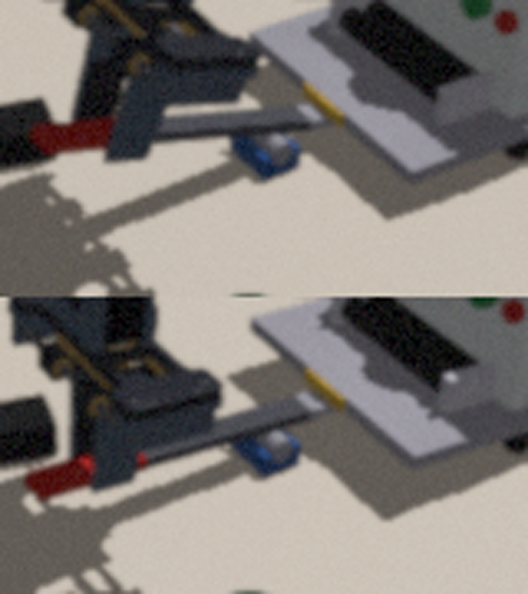

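The crop pair (before above, now below) shows the front edge raised by about 4 pixels in the scene view. The blade is still well under the yellow mark (320,390 lower) and the fulcrum has not moved.

Call:
{"op": "step_arm", "data": {"steps": [[0,2.5,0,0.5,0,6.5,0.1],[0,2.5,0,0.5,0,6.5,0.1],[0,2.5,0,0.5,0,6.5,0.1],[0,0,0,0,0,0,0.1],[0,0,0,0,0,0,0.1],[0,0,0,0,0,0,0.1],[0,0,0,0,0,0,0.1],[0,0,0,0,0,0,0.1]]}}

```text
time_s: 32.7
ee_pos: [541.0, -28.5, 20.0]
ee_rot: [179.8, -2.6, 90.3]
force: [-1.5, 7.7, 15.4]
gripper_width: 23.4
gripper_force: 40.0
```

```bash
cat > tilt.py <<'E'
from meas import *
def tilt(f):
    # yellow mark centroid (scene cam) vs image of rest: find z along vertical/arc hinge y=352
    def cen(im):
        m=masks(im)['yellow'].astype(np.uint8); q=np.zeros_like(m); q[150:200,295:345]=1
        n,l,st,c=cv2.connectedComponentsWithStats(m*q); i=1+np.argmax(st[1:,4]); return c[i],st[i,4]
    (c0,a0),(c1,a1)=cen(cv2.imread('pics/scene0.png')),cen(f['image'])
    P=lambda t:proj(f,(540.5,352-180*np.cos(t)-2*np.sin(t),31+180*np.sin(t)))
    T=np.arange(-.02,.17,.002); d=[np.linalg.norm(P(t)-P(0)-(c1-c0)) for t in T]
    return T[np.argmin(d)],min(d),c0,c1,a0,a1
if __name__=="__main__":
    f=snap("scene"); print(tilt(f)); print(tilt({**f,'image':cv2.imread('pics/s3.png')}),tilt({**f,'image':cv2.imread('pics/s4.png')}))
E
python3 tilt.py
```

```text
(np.float64(0.15199999999999986), np.float64(3.789961985273087), array([320.92, 178.36]), array([318.51612903, 168.83870968]), np.int32(25), np.int32(62))
(np.float64(0.047999999999999945), np.float64(3.729690230968468), array([320.92, 178.36]), array([317.48275862, 175.24137931]), np.int32(25), np.int32(58)) (np.float64(0.10599999999999989), np.float64(4.02727350642108), array([320.92, 178.36]), array([317.72881356, 171.59322034]), np.int32(25), np.int32(59))
```

Call:
{"op": "step_arm", "data": {"steps": [[0,2.5,0,0.5,0,6.5,0.1],[0,1,0,0.3,0,2.6,0.1],[0,0,0,0,0,0,0.1],[0,0,0,0,0,0,0.1],[0,0,0,0,0,0,0.1],[0,0,0,0,0,0,0.1],[0,0,0,0,0,0,0.1],[0,0,0,0,0,0,0.1]]}}

```text
time_s: 33.75
ee_pos: [541.2, -27.6, 11.4]
ee_rot: [179.8, -6.1, 90.4]
force: [-3.5, 6.2, 18.5]
gripper_width: 23.7
gripper_force: 40.0
```

```bash
sed -i "s#cen(cv2.imread('pics/scene0.png'))#cen(cv2.imread('pics/s3.png'))#" tilt.py; python3 tilt.py
```

```text
(np.float64(0.14199999999999988), np.float64(0.06280580437299052), array([317.48275862, 175.24137931]), array([318.6031746 , 167.06349206]), np.int32(58), np.int32(63))
(np.float64(-1.734723475976807e-17), np.float64(0.0), array([317.48275862, 175.24137931]), array([317.48275862, 175.24137931]), np.int32(58), np.int32(58)) (np.float64(0.06399999999999993), np.float64(0.14542680368536337), array([317.48275862, 175.24137931]), array([317.72881356, 171.59322034]), np.int32(58), np.int32(59))
```

Call:
{"op": "step_arm", "data": {"steps": [[0,0,0,0,0,0,0.42],[0,0,0,0,0,0,0.42],[0,0,0,0,0,0,0.42],[0,0,0,0,0,-20,0.42],[0,0,0,0,0,-40,0.42],[0,-6.1,0,0,0,-50,0.42],[0,0,0,-20,-20,-50,0.42],[0,0,0,-50,-20,-50,0.42]]}}

```text
time_s: 34.8
ee_pos: [503.0, -102.5, 212.2]
ee_rot: [180.0, 0.1, 90.5]
force: [0.6, -0.8, -0.2]
gripper_width: 38.3
gripper_force: 0.0
```

Call:
{"op": "step_arm", "data": {"steps": [[0,0,0,-50,-20,-12,0.42],[0,0,0,-45,-20,0,0.42],[0,0,0,-40,-20,0,0.42],[0,0,0,0,0,0,0.42],[0,0,0,0,0,0,0.42],[0,0,0,0,0,0,0.42],[0,0,0,0,0,0,0.42],[0,0,0,0,0,0,0.42]]}}

```text
time_s: 35.8
ee_pos: [444.4, -237.7, 222.8]
ee_rot: [180.0, 0.1, 90.4]
force: [-0.4, 0.2, 0.9]
gripper_width: 38.7
gripper_force: 0.0
```

```bash
python3 tilt.py|head -1
python3 - <<'E'
from meas import *
s=state();print(s['ee_pos'],s['ee_rot'],s['force'])
f=snap("wrist","w3.png"); g=snap("top","top3.png")
for n,F,roi in(("wrist",f,(60,0,460,200)),("top",g,(230,180,370,240))):
  for k,z in(("orange",72),("black",32)):
    print(n,k);print(*blobs(F,k,z,roi,30),sep='\n')
cv2.imwrite('pics/w3b.png',cv2.convertScaleAbs(cv2.resize(f['image'],(800,600),interpolation=cv2.INTER_CUBIC),alpha=1.2))
E
```

```text
(np.float64(0.14199999999999988), np.float64(0.23300638887305414), array([317.48275862, 175.24137931]), array([318.43548387, 167.03225806]), np.int32(58), np.int32(62))
[ 444.35025045 -237.89220085  222.78825779] [1.79998228e+02 9.39110018e-02 9.03664862e+01] [ 0.42735815 -0.57109779  0.26305091]
wrist orange
(array([236., 142.]), array([ 422.3, -202.5]), array([24.5, 14.4]), 83.9)
(array([236.,   5.]), array([424.1, -82.2]), array([16. ,  9.5]), 0.3)
wrist black
(array([240., 107.]), array([ 425.5, -170.3]), array([48.7, 42.8]), 84.6)
(array([256.,   4.]), array([442.1, -72.2]), array([16.8,  9.7]), 0.3)
top orange
(array([342., 214.]), array([ 422.2, -201.8]), array([13., 27.]), 6.6)
(array([288., 211.]), array([426.2, -77.3]), array([19.8, 14.2]), 72.6)
top black
(array([324., 215.]), array([ 424.7, -169.7]), array([53.8, 44.9]), 84.5)
(array([272., 210.]), array([432.9, -43.8]), array([49.1, 45.4]), 77.2)
```

View pics/w3b.png

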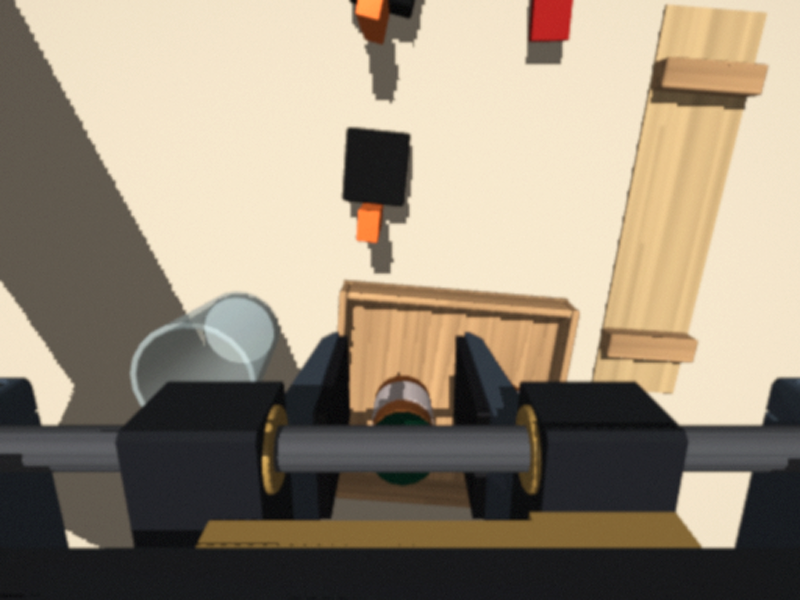

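The wrist picture shows the near pad squarely at (377,167) with its orange fin at (369,223), and the far pad's fin at (370,15). The red handle of the bar, left in place, is at (550,20).

Call:
{"op": "step_arm", "data": {"steps": [[0,0,0,50,-6,0,0.42],[0,0,0,55,-7,0,0.42],[0,0,0,50,-6,0,0.42],[0,0,6.6,0,0,30,0.42],[0,0,6.6,0,0,50,0.42],[0,0,0,0,0,40,0.42],[0,0,0,0,0,20,0.42],[0,0,0,0,0,0,0.42]], "force": 25}}

```text
time_s: 36.95
ee_pos: [423.2, -83.4, 81.4]
ee_rot: [-179.8, 0.1, 77.1]
force: [0.1, -0.0, 0.5]
gripper_width: 38.4
gripper_force: 0.0
```

Run:
```python
from meas import *
s=state();print(s['ee_pos'],s['ee_rot'])
f=snap("wrist","w4.png")
T=np.array([424.5,-82.7]);d=T-s['ee_pos'][:2];a=np.radians(s['ee_rot'][2]);print('shift x,y',d@[np.cos(a),np.sin(a)],d@[np.sin(a),-np.cos(a)])
print('black',*blobs(f,'black',32,(100,0,420,230),300),sep='\n')
g=snap("top")
for k,z in(("orange",72),("black",32)): print(k,*blobs(g,k,z,(230,180,370,240),30),sep='\n')
```

```text
[423.20874901 -83.38875991  81.43767871] [-1.79820354e+02  9.31306363e-02  7.71200654e+01]
shift x,y 0.9592613634189625 1.1052316375695916
black
(array([259., 151.]), array([433.4, -41.4]), array([50.1, 43. ]), 76.8)
(array([412.,  21.]), array([540.5,  15.8]), array([24.9, 11.4]), 85.1)
(array([385.,  26.]), array([525.9,  16.5]), array([30.7,  4.8]), 88.9)
orange
black
(array([303., 228.]), array([ 409.3, -137.9]), array([ 85.3, 184.1]), 0.4)
(array([367., 209.]), array([ 441.8, -275.1]), array([145.4,   6.1]), 2.9)
(array([321., 202.]), array([ 456.9, -158.4]), array([109.4, 187.2]), 1.4)
(array([271., 210.]), array([435.9, -40.6]), array([  4.9, 150.2]), 77.8)
```

Call:
{"op": "step_arm", "data": {"steps": [[0,0,0,2,0.5,15,0.42],[0,0,0,0,0,20,0.42],[0,0,0,0,0,9,0.42],[0,0,0,0,0,0,0.05],[0,0,0,0,0,0,0.05],[0,0,0,0,0,0,0.05],[0,0,0,0,0,0,0.05],[0,0,0,0,0,0,0.05]]}}

```text
time_s: 38.05
ee_pos: [425.7, -82.0, 39.2]
ee_rot: [179.9, 0.1, 77.1]
force: [-1.2, -0.8, 4.7]
gripper_width: 13.9
gripper_force: 25.0
```

Call:
{"op": "step_arm", "data": {"steps": [[0,0,0,0,0,-15,0.05],[0,0,-6.6,0,0,0,0.05],[0,0,-6.6,0,0,0,0.05],[0,0,0,30,8,0,0.05],[0,0,0,50,14,0,0.05],[0,0,0,50,13,0,0.05],[0,0,0,30,8,0,0.05],[0,0,0,12,2.6,0,0.05]]}}

```text
time_s: 39.05
ee_pos: [470.0, 91.8, 53.0]
ee_rot: [-180.0, 0.1, 90.4]
force: [-0.2, -0.7, -0.9]
gripper_width: 13.9
gripper_force: 25.0
```

Call:
{"op": "step_arm", "data": {"steps": [[0,0,0,0,0,0,0.05],[0,0,0,0,0,10,0.05],[0,0,0,0,0,2,0.05],[0,0,0,0,0,0,0.05],[0,0,0,0,0,0,0.05],[0,0,0,0,0,0,0.05],[0,0,0,0,0,0,0.05],[0,0,0,0,0,0,0.05]]}}

```text
time_s: 40.05
ee_pos: [469.9, 90.4, 41.3]
ee_rot: [180.0, 0.1, 90.3]
force: [0.4, -0.5, -0.2]
gripper_width: 13.9
gripper_force: 25.0
```

Run:
```python
from meas import *
s=state();print(s['ee_pos'],s['ee_rot'])
f=snap("wrist","w5.png")
cv2.imwrite('pics/w5b.png',cv2.convertScaleAbs(cv2.resize(f['image'],(800,600),interpolation=cv2.INTER_CUBIC),alpha=1.1))
print('black',*blobs(f,'black',34,(100,0,420,260),300),sep='\n'); print('yellow',*blobs(f,'yellow',38,(100,0,500,200),30),sep='\n')
```

```text
[469.88949185  90.40947084  41.34096896] [1.79988378e+02 9.35686923e-02 9.03191869e+01]
black
(array([276., 238.]), array([480.5,  89.6]), array([ 5.7, 29. ]), 5.2)
(array([203., 247.]), array([429.5,  89.3]), array([63. , 28.5]), 0.3)
(array([345., 216.]), array([514.5, 113.4]), array([53.7, 75.8]), 0.3)
(array([256., 165.]), array([468.6, 132.8]), array([42.9, 50.5]), 0.3)
yellow
(array([413.,  86.]), array([547.7, 175.4]), array([ 6.1, 62.3]), 89.6)
```

View pics/w5b.png

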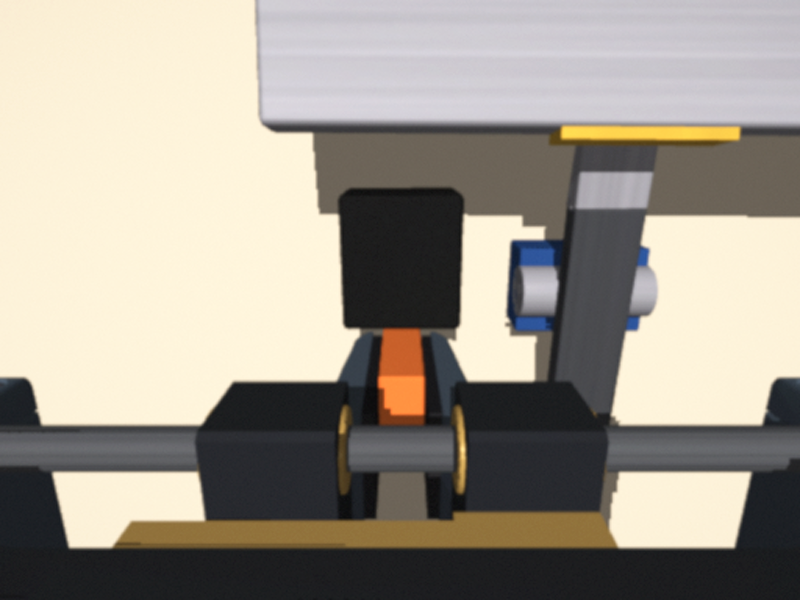

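The wrist picture shows the held pad square at (401,258) with its orange fin between the fingers. The raised plate's front edge is at row ~125, with its left corner at (262,122). The blade enters under the yellow mark at (615,190).

Run:
```python
from meas import *
f=snap("wrist"); W=lambda u,v,z: ray(f,(u+.5)/1.5625-.5,(v+.5)/1.5625-.5,z).round(1)
for t in(.12,.14): print(t,W(262,122,38+180*t),W(500,127,38+180*t),'bottom',W(350,131,24+180*t),W(500,131,24+180*t),'yellow',W(558,128,38+180*t),W(740,128,38+180*t))
```

```text
0.12 [429.  177.9  59.6] [496.5 176.9  59.6] bottom [452.5 176.1  45.6] [499.2 176.3  45.6] yellow [513.  176.7  59.6] [564.7 177.   59.6]
0.14 [430.  177.7  63.2] [495.9 176.8  63.2] bottom [452.9 175.9  49.2] [498.5 176.2  49.2] yellow [512.  176.6  63.2] [562.4 176.8  63.2]
```

Call:
{"op": "step_arm", "data": {"steps": [[0,0,0,8,0,0,0.05],[0,0,0,12,0,0,0.05],[0,0,0,14,0,0,0.05],[0,0,0,12,0,0,0.05],[0,0,0,7,0,0,0.05],[0,0,0,3,0,0,0.05],[0,0,0,0,0,1.5,0.05],[0,0,0,0,0,0.5,0.05]]}}

```text
time_s: 41.15
ee_pos: [469.5, 146.2, 39.3]
ee_rot: [-180.0, 0.1, 90.3]
force: [-1.4, -0.2, 3.7]
gripper_width: 14.1
gripper_force: 25.0
```

Call:
{"op": "step_arm", "data": {"steps": [[0,0,0,0,0,0,0.05],[0,0,0,0,0,0,0.38],[0,0,0,0,0,0,0.38],[0,0,0,0,0,0,0.38],[0,0,0,-5,0,-15,0.38],[0,0,0,-20,0,-40,0.38],[0,0,0,-50,0,-40,0.38],[0,0,0,-50,0,-40,0.38]]}}

```text
time_s: 42.15
ee_pos: [470.2, 22.7, 174.8]
ee_rot: [179.9, 0.1, 90.4]
force: [1.4, -0.9, -0.4]
gripper_width: 34.7
gripper_force: 0.0
```

```bash
python3 tilt.py|head -1
python3 - <<'E'
from meas import *
s=state();print(s['ee_pos'],s['ee_rot'])
f=snap("wrist","w6.png");  g=snap("top","top6.png")
print(*blobs(f,'orange',72,(50,0,450,250),30),sep='\n')
for k,z in(("orange",72),("black",32)): print(k,*blobs(g,k,z,(190,190,370,240),30),sep='\n')
E
```

```text
(np.float64(0.13999999999999987), np.float64(0.4644444116615831), array([317.48275862, 175.24137931]), array([318.19402985, 167.05970149]), np.int32(58), np.int32(67))
[473.05290496  17.67283335 179.85111063] [179.35899405   0.36066013  90.21902125]
(array([251.,  22.]), array([468.4, 151.6]), array([14. , 19.5]), 0.3)
orange
black
(array([324., 215.]), array([ 425.5, -169.2]), array([53.4, 46.4]), 88.5)
(array([259., 216.]), array([421.7,  30.4]), array([119.9, 250.7]), 1.4)
```

Call:
{"op": "step_arm", "data": {"steps": [[0,0,0,-46,-10,0,0.38],[0,0,0,-46,-10,0,0.38],[0,0,0,-46,-10,0,0.38],[0,0,0,-46,-10,0,0.38],[0,0,0,-47,-10,0,0.38],[0,0,5.5,0,0,30,0.38],[0,0,0,0,0,40,0.38],[0,0,0,0,0,15,0.38]]}}

```text
time_s: 43.3
ee_pos: [419.7, -205.6, 85.1]
ee_rot: [-179.7, -0.1, 84.8]
force: [0.5, 0.3, 0.1]
gripper_width: 35.0
gripper_force: 0.0
```

Call:
{"op": "step_arm", "data": {"steps": [[0,0,0,0,0,0,0.38],[0,0,0,0,0,0,0.38],[0,0,0,0,0,0,0.38],[0,0,0,0,0,0,0.38],[0,0,0,0,0,0,0.38],[0,0,0,0,0,0,0.38],[0,0,0,0,0,0,0.38],[0,0,0,0,0,0,0.38]]}}

```text
time_s: 44.3
ee_pos: [421.5, -207.5, 87.8]
ee_rot: [180.0, 0.1, 84.8]
force: [-0.0, 0.2, 0.2]
gripper_width: 34.4
gripper_force: 0.0
```

Run:
```python
from meas import *
s=state();print(s['ee_pos'],s['ee_rot'])
f=snap("wrist","w7.png")
print(*blobs(f,'orange',72,(100,0,450,250),30),sep='\n')
B=blobs(f,'black',32,(100,0,420,232),300); print(*B,sep='\n')
```

```text
[ 421.47558116 -207.47329014   87.8225817 ] [1.79990271e+02 9.38618248e-02 8.48101465e+01]
(array([258., 217.]), array([ 422.2, -198.4]), array([31.3, 13.7]), 84.8)
(array([259., 156.]), array([ 425.4, -168.9]), array([50.5, 42.9]), 84.8)
```

Call:
{"op": "step_arm", "data": {"steps": [[0,0,0,-2.3,0.3,18,0.38],[0,0,0,0,0,20,0.38],[0,0,0,0,0,10.5,0.38],[0,0,0,0,0,0,0.05],[0,0,0,0,0,0,0.05],[0,0,0,0,0,0,0.05],[0,0,0,0,0,0,0.05],[0,0,0,0,0,0,0.05]]}}

```text
time_s: 45.35
ee_pos: [422.1, -210.1, 39.9]
ee_rot: [179.9, 0.1, 84.8]
force: [0.0, -0.3, 3.8]
gripper_width: 13.9
gripper_force: 25.0
```

Call:
{"op": "step_arm", "data": {"steps": [[0,0,0,0,0,-20,0.05],[0,0,-5.5,0,0,-35,0.05],[0,0,0,30,18,-15,0.05],[0,0,0,45,28,0,0.05],[0,0,0,48,30,0,0.05],[0,0,0,48,30,0,0.05],[0,0,0,48,30,0,0.05],[0,0,0,45,28,0,0.05]]}}

```text
time_s: 46.35
ee_pos: [584.5, 56.9, 108.5]
ee_rot: [-179.9, 0.1, 90.3]
force: [1.0, -1.1, -1.8]
gripper_width: 14.0
gripper_force: 25.0
```

Call:
{"op": "step_arm", "data": {"steps": [[0,0,0,26,18,0,0.05],[0,0,0,10,6,0,0.05],[0,0,0,0,0,0,0.05],[0,0,0,0,0,30,0.05],[0,0,0,0,0,28,0.05],[0,0,0,0,0,10,0.05],[0,0,0,0,0,0,0.05],[0,0,0,0,0,0,0.05]]}}

```text
time_s: 47.35
ee_pos: [608.4, 90.7, 41.7]
ee_rot: [179.9, 0.1, 90.3]
force: [-0.2, -0.3, -1.4]
gripper_width: 14.0
gripper_force: 25.0
```

Run:
```python
from meas import *
s=state();print(s['ee_pos'],s['ee_rot'])
f=snap("wrist","w8.png")
print('black',*blobs(f,'black',34,(200,80,320,220),800),sep='\n'); print('yellow',*blobs(f,'yellow',61,(10,0,500,200),30),sep='\n')
g=snap("top"); print('cap',*blobs(g,'green',22,(240,90,280,130),10))
```

```text
[608.36175055  90.66736057  41.6789454 ] [1.79913279e+02 8.65413281e-02 9.02716242e+01]
black
(array([257., 165.]), array([607.2, 132.4]), array([43. , 50.7]), 0.2)
yellow
(array([103.,  85.]), array([539.3, 174.6]), array([54.4,  5.9]), 0.2)
cap (array([262., 106.]), array([712.1, -13.9]), array([28.4, 22.2]), 73.4)
```

Call:
{"op": "step_arm", "data": {"steps": [[0,0,0,8,0,0,0.05],[0,0,0,12,0,0,0.05],[0,0,0,14,0,0,0.05],[0,0,0,12,0,0,0.05],[0,0,0,8,0,0,0.05],[0,0,0,3,0,0,0.05],[0,0,0,0,0,1.5,0.05],[0,0,0,0,0,0.5,0.05]]}}

```text
time_s: 48.45
ee_pos: [607.8, 148.3, 39.4]
ee_rot: [180.0, 0.0, 90.3]
force: [-2.1, 1.8, 5.7]
gripper_width: 14.0
gripper_force: 25.0
```

Call:
{"op": "step_arm", "data": {"steps": [[0,0,0,0,0,0,0.05],[0,0,0,0,0,0,0.38],[0,0,0,0,0,0,0.38],[0,0,0,0,0,0,0.38],[0,0,0,-5,0,-15,0.38],[0,0,0,-20,0,-40,0.38],[0,0,0,-40,-10,-40,0.38],[0,0,0,-40,-20,-20,0.38]]}}

```text
time_s: 49.45
ee_pos: [579.7, 42.0, 157.4]
ee_rot: [179.7, 0.1, 90.3]
force: [-0.1, 0.2, 0.9]
gripper_width: 34.8
gripper_force: 0.0
```

Call:
{"op": "step_arm", "data": {"steps": [[0,0,0,0,-40,0,0.38],[0,0,0,0,0,0,0.38],[0,0,0,0,0,0,0.38],[0,0,0,0,0,0,0.38],[0,0,0,0,0,0,0.38],[0,0,0,0,0,0,0.38],[0,0,0,0,0,0,0.38],[0,0,0,0,0,0,0.38]]}}

```text
time_s: 50.45
ee_pos: [538.2, 43.0, 153.8]
ee_rot: [-180.0, 0.1, 90.3]
force: [-0.2, -1.1, 0.0]
gripper_width: 34.7
gripper_force: 0.0
```

```bash
python3 tilt.py|head -1
python3 - <<'E'
from meas import *
s=state();print(s['ee_pos'],s['ee_rot'],s['force'])
f=snap("wrist","w9.png")
print('or',*blobs(f,'orange',72,(10,0,500,250),30),sep='\n')
print('yel',*blobs(f,'yellow',61,(50,0,450,150),30),sep='\n')
cv2.imwrite('pics/w9b.png',cv2.convertScaleAbs(cv2.resize(f['image'],(800,600),interpolation=cv2.INTER_CUBIC),alpha=1.1))
E
```

```text
(np.float64(0.14199999999999988), np.float64(0.4921994293745458), array([317.48275862, 175.24137931]), array([318.17647059, 167.01470588]), np.int32(58), np.int32(68))
[538.20801438  43.00675622 153.86228511] [-1.79996790e+02  9.62468293e-02  9.03173948e+01] [-5.07810615e-01 -1.25542528e-04  4.33645299e-01]
or
(array([404.,  78.]), array([645.3, 135.7]), array([13.8, 20. ]), 7.1)
(array([162.,  53.]), array([468.8, 151.7]), array([14.5, 19.4]), 0.3)
yel
(array([259.,  23.]), array([538.3, 174.4]), array([51.3,  7.3]), 0.3)
```

View pics/w9b.png

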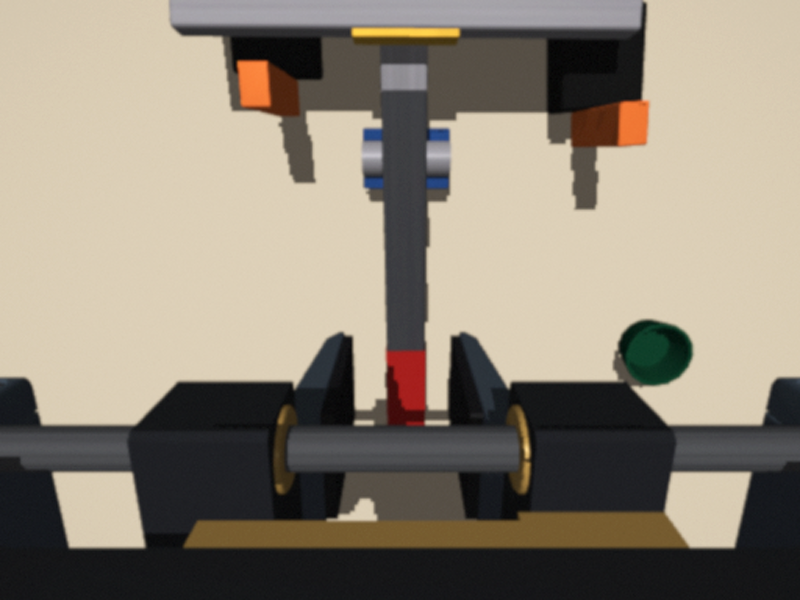

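The wrist picture shows the left pad in place (fin 255,85). The right pad has been knocked aside, with its fin now at (632,122) and its block slewed. The bar and fulcrum are still set.

Call:
{"op": "step_arm", "data": {"steps": [[0,0,0,22,27,0,0.38],[0,0,0,22,27,0,0.38],[0,0,0,22,27,0,0.38],[0,0,0,20,27.5,0,0.38],[0,0,-7,0,0,20,0.38],[0,0,0,0,0,30,0.38],[0,0,0,0,0,10,0.38],[0,0,0,0,0,0,0.38]]}}

```text
time_s: 51.55
ee_pos: [646.0, 129.4, 93.4]
ee_rot: [-179.9, 0.1, 97.3]
force: [0.7, -0.3, 0.5]
gripper_width: 34.5
gripper_force: 0.0
```

Run:
```python
from meas import *
s=state();print(s['ee_pos'],s['ee_rot'])
f=snap("wrist","w10.png")
print('or',*blobs(f,'orange',72,(150,100,400,260),30),sep='\n')
m=masks(f['image'])['orange']; ys,xs=np.nonzero(m); 
h=cv2.cvtColor(f['image'],cv2.COLOR_BGR2HSV); o=m&(np.arange(384)[:,None]<270)
vs=h[...,2][o]; print(np.percentile(vs,[5,25,50,75,95]))
# bright top face only
t=(o&(h[...,2]>vs.max()*.85)).astype(np.uint8); cs,_=cv2.findContours(t,cv2.RETR_EXTERNAL,cv2.CHAIN_APPROX_NONE)
for c in cs:
    if cv2.contourArea(c)>50:
        print('top',c[:,0].mean(0),cv2.minAreaRect(np.array([ray(f,u,v,72)[:2] for u,v in c[:,0]],np.float32)))
print('blk',*blobs(f,'black',32,(180,60,340,230),300),sep='\n')
```

```text
[645.98817674 129.40055904  93.402825  ] [-1.79925395e+02  9.65847891e-02  9.73083259e+01]
or
(array([260., 209.]), array([645.3, 141.6]), array([13.2, 31.2]), 6.9)
[126. 163. 215. 230. 231.]
top [259.39784946 216.84946237] ((645.947998046875, 136.14993286132812), (13.307544708251953, 18.85004997253418), 7.312108993530273)
blk
(array([266., 156.]), array([642.6, 171.2]), array([42.8, 50.4]), 4.8)
```

Call:
{"op": "step_arm", "data": {"steps": [[0,0,0,0,0,20,0.38],[0,0,0,0,0,22,0.38],[0,0,0,0,0,12,0.38],[0,0,0,0,0,0,0.05],[0,0,0,0,0,0,0.05],[0,0,0,0,0,0,0.05],[0,0,0,0,0,0,0.05],[0,0,0,0,0,-1,0.05]]}}

```text
time_s: 52.6
ee_pos: [646.2, 129.4, 41.0]
ee_rot: [-180.0, 0.1, 97.3]
force: [-0.1, -0.3, -1.3]
gripper_width: 13.9
gripper_force: 25.0
```

Call:
{"op": "step_arm", "data": {"steps": [[0,0,0,0,0,-1,0.05],[0,0,0,-10,0,0,0.05],[0,0,0,-20,0,0,0.05],[0,0,0,-10,0,0,0.05],[0,0,7,0,0,0,0.05],[0,0,0,0,-20,0,0.05],[0,0,0,0,-20,0,0.05],[0,0,0,0,0,0,0.05]]}}

```text
time_s: 53.6
ee_pos: [610.2, 88.7, 41.8]
ee_rot: [-179.9, 0.1, 90.3]
force: [-0.7, 0.3, -1.0]
gripper_width: 13.7
gripper_force: 25.0
```

Run:
```python
from meas import *
s=state();print(s['ee_pos'],s['ee_rot'])
f=snap("wrist","w11.png")
print('black',*blobs(f,'black',34,(200,80,320,220),800),sep='\n'); print('yellow',*blobs(f,'yellow',61,(10,0,500,200),30),sep='\n')
```

```text
[610.20271524  88.73727025  41.81591275] [-1.79925048e+02  1.03566351e-01  9.02802728e+01]
black
(array([257., 164.]), array([609.2, 131.3]), array([42.4, 50.1]), 0.3)
yellow
(array([98., 81.]), array([539.4, 174.8]), array([54.3,  5.9]), 0.2)
```

Call:
{"op": "step_arm", "data": {"steps": [[0,0,0,8,0,0,0.05],[0,0,0,12,0,0,0.05],[0,0,0,14,0,0,0.05],[0,0,0,13,0,0,0.05],[0,0,0,8,0,0,0.05],[0,0,0,3.5,0,0,0.05],[0,0,0,0,0,1.5,0.05],[0,0,0,0,0,0.8,0.05]]}}

```text
time_s: 54.65
ee_pos: [611.2, 148.4, 40.9]
ee_rot: [179.9, 0.0, 90.3]
force: [-3.1, 1.3, 10.1]
gripper_width: 13.8
gripper_force: 25.0
```

Call:
{"op": "step_arm", "data": {"steps": [[0,0,0,0,0,0,0.05],[0,0,0,0,0,0,0.38],[0,0,0,0,0,0,0.38],[0,0,0,0,0,0,0.38],[0,0,0,-5,0,-15,0.38],[0,0,0,-20,0,-40,0.38],[0,0,0,-40,-15,-40,0.38],[0,0,0,-40,-30,-20,0.38]]}}

```text
time_s: 55.65
ee_pos: [568.2, 41.7, 158.0]
ee_rot: [179.7, 0.1, 90.3]
force: [-0.9, -1.3, 0.3]
gripper_width: 34.7
gripper_force: 0.0
```

Call:
{"op": "step_arm", "data": {"steps": [[0,0,0,0,-25,0,0.38],[0,0,0,0,0,0,0.0],[0,0,0,0,0,0,0.0],[0,0,0,0,0,0,0.0],[0,0,0,0,0,0,0.0],[0,0,0,0,0,0,0.0],[0,0,0,0,0,0,0.0],[0,0,0,0,0,0,0.0]]}}

```text
time_s: 56.65
ee_pos: [541.6, 42.8, 154.6]
ee_rot: [180.0, 0.1, 90.3]
force: [0.2, -0.0, -0.4]
gripper_width: 0.2
gripper_force: 0.0
```

```bash
python3 tilt.py|head -1
python3 - <<'E'
from meas import *
s=state();print(s['ee_pos'],s['ee_rot'],s['force'])
f=snap("wrist","w12.png")
print('or',*blobs(f,'orange',72,(10,0,500,250),30),sep='\n')
print('yel',*blobs(f,'yellow',61,(50,0,450,150),30),sep='\n')
E
```

```text
(np.float64(0.14399999999999988), np.float64(0.7493373133704878), array([317.48275862, 175.24137931]), array([317.95522388, 166.80597015]), np.int32(58), np.int32(67))
[541.56397251  42.81042332 154.59635909] [-1.79998668e+02  9.74178986e-02  9.03175507e+01] [0.22361926 0.26862852 0.42871495]
or
(array([158.,  53.]), array([468.8, 151.5]), array([14.4, 19.4]), 0.3)
(array([354.,  50.]), array([609.9, 154.2]), array([14.4, 19.3]), 0.3)
yel
(array([255.,  22.]), array([538.3, 174.4]), array([50.7,  7.3]), 0.3)
```

Call:
{"op": "step_arm", "data": {"steps": [[0,0,0,30,-36,0,0.0],[0,0,0,32,-37,0,0.0],[0,0,0,0,0,40,0.0],[0,0,0,0,0,50,0.0],[0,0,0,0,0,34,0.0],[0,0,0,0,0,10,0.0],[0,0,0,10,0,0,0.0],[0,0,0,6,0,0,0.0]]}}

```text
time_s: 57.75
ee_pos: [469.5, 121.1, 21.8]
ee_rot: [179.8, 0.0, 90.3]
force: [0.1, -0.6, 0.3]
gripper_width: 0.6
gripper_force: 0.0
```

Call:
{"op": "step_arm", "data": {"steps": [[0,0,0,3,0,0,0.0],[0,0,0,2.5,0,0,0.0],[0,0,0,2,0,0,0.0],[0,0,0,1,0,0,0.0],[0,0,0,0,0,0,0.0],[0,0,0,-10,0,0,0.0],[0,0,0,-25,0,-20,0.0],[0,0,0,-30,20,-60,0.0]]}}

```text
time_s: 58.75
ee_pos: [483.0, 65.8, 92.6]
ee_rot: [-179.5, 0.1, 90.4]
force: [1.3, -0.2, 0.9]
gripper_width: 0.6
gripper_force: 0.0
```

Call:
{"op": "step_arm", "data": {"steps": [[0,0,0,-10,53,-30,0.0],[0,0,0,0,0,-24,0.0],[0,0,0,0,0,0,0.0],[0,0,0,0,0,0,0.0],[0,0,0,0,0,0,0.0],[0,0,0,0,0,0,0.0],[0,0,0,0,0,0,0.0],[0,0,0,0,0,0,0.0]]}}

```text
time_s: 59.75
ee_pos: [539.3, 57.6, 148.0]
ee_rot: [-180.0, 0.1, 90.3]
force: [-0.1, -0.3, -0.9]
gripper_width: 0.4
gripper_force: 0.0
```

Run:
```python
from meas import *
s=state();print(s['ee_pos'],s['ee_rot'],s['force'])
f=snap("wrist","w13.png")
print('or',*blobs(f,'orange',72,(10,0,500,250),30),sep='\n')
print('yel',*blobs(f,'yellow',61,(50,0,450,150),30),sep='\n')
```

```text
[539.25571761  57.5597185  148.01948199] [-1.79987144e+02  9.67694412e-02  9.03255049e+01] [-0.05847092 -0.26866988 -0.85748582]
or
(array([358.,  72.]), array([609.9, 154.4]), array([14.4, 19.5]), 0.3)
(array([159.,  67.]), array([468.1, 156.6]), array([14.4, 20. ]), 0.3)
yel
(array([258.,  43.]), array([538.2, 174.3]), array([51.7,  6.7]), 0.3)
```

Call:
{"op": "step_arm", "data": {"steps": [[0,0,0,40,0.5,0,0.0],[0,0,0,50,0,0,0.0],[0,0,0,40,0,0,0.0],[0,0,0,0,0,35,0.0],[0,0,0,0,0,35,0.0],[0,0,0,0,0,8,0.0],[0,0,0,0,0,0,0.0],[0,0,0,0,0,0,0.0]]}}

```text
time_s: 60.8
ee_pos: [540.3, 187.6, 71.4]
ee_rot: [179.8, 0.0, 90.3]
force: [-0.0, 0.2, -0.1]
gripper_width: 0.5
gripper_force: 0.0
```

Call:
{"op": "step_arm", "data": {"steps": [[0,0,0,0,0,2,0.0],[0,0,0,0,0,2,0.0],[0,0,0,0,0,2,0.0],[0,0,0,0,0,2,0.0],[0,0,0,0,0,2,0.0],[0,0,0,0,0,0,0.0],[0,0,0,0,0,0,0.0],[0,0,0,0,0,0,0.0]]}}

```text
time_s: 61.8
ee_pos: [539.2, 187.2, 61.6]
ee_rot: [180.0, 0.1, 90.3]
force: [-2.0, -1.0, 10.5]
gripper_width: 0.6
gripper_force: 5.3
```

Call:
{"op": "step_arm", "data": {"steps": [[0,0,0,0,0,1.5,0.0],[0,0,0,0,0,1.5,0.0],[0,0,0,0,0,1.5,0.0],[0,0,0,0,0,1.5,0.0],[0,0,0,0,0,1.5,0.0],[0,0,0,0,0,1,0.0],[0,0,0,0,0,0,0.0],[0,0,0,0,0,0,0.0]]}}

```text
time_s: 62.8
ee_pos: [539.2, 186.0, 53.1]
ee_rot: [180.0, 0.2, 90.4]
force: [-2.9, -5.4, 11.4]
gripper_width: 0.3
gripper_force: 6.0
```

Call:
{"op": "step_arm", "data": {"steps": [[0,0,0,0,0,1,0.0],[0,0,0,0,0,1,0.0],[0,0,0,0,0,1,0.0],[0,0,0,0,0,0.8,0.0],[0,0,0,0,0,0,0.0],[0,0,0,0,0,0,0.0],[0,0,0,0,0,0,0.0],[0,0,0,0,0,0,0.0]]}}

```text
time_s: 63.8
ee_pos: [539.2, 185.6, 49.4]
ee_rot: [180.0, 0.3, 90.4]
force: [-2.6, -6.2, 12.7]
gripper_width: 0.4
gripper_force: 6.3
```

Call:
{"op": "step_arm", "data": {"steps": [[0,0,0,0,0,0.6,0.0],[0,0,0,0,0,0.5,0.0],[0,0,0,0,0,0.3,0.0],[0,0,0,0,0,0,0.0],[0,0,0,0,0,0,0.0],[0,0,0,0,0,0,0.0],[0,0,0,0,0,0,0.0],[0,0,0,0,0,0,0.0]]}}

```text
time_s: 64.8
ee_pos: [539.1, 185.5, 48.2]
ee_rot: [180.0, 0.3, 90.4]
force: [-3.3, -6.0, 14.7]
gripper_width: -0.0
gripper_force: 7.1
```

```bash
python3 tilt.py|head -1
```

```text
(np.float64(0.055999999999999925), np.float64(0.2849598615281423), array([317.48275862, 175.24137931]), array([317.53225806, 172.01612903]), np.int32(58), np.int32(62))
```

Call:
{"op": "step_arm", "data": {"steps": [[0,0,0,0,0,0.5,0.0],[0,0,0,0,0,0.5,0.0],[0,0,0,0,0,0.5,0.0],[0,0,0,0,0,0,0.0],[0,0,0,0,0,0,0.0],[0,0,0,0,0,0,0.0],[0,0,0,0,0,0,0.0],[0,0,0,0,0,0,0.0]]}}

```text
time_s: 65.85
ee_pos: [539.2, 185.4, 48.0]
ee_rot: [179.9, 0.3, 90.4]
force: [-6.4, -8.3, 22.3]
gripper_width: 0.1
gripper_force: 11.1
```

Call:
{"op": "step_arm", "data": {"steps": [[0,0,0,0,0,-10,0.0],[0,0,0,0,0,-40,0.0],[0,0,0,-35,35,0,0.0],[0,0,0,-40,36,0,0.0],[0,0,0,0,0,35,0.0],[0,0,0,0,0,30,0.0],[0,0,0,0,0,10,0.0],[0,0,0,0,0,0,0.0]]}}

```text
time_s: 66.85
ee_pos: [610.4, 112.9, 19.6]
ee_rot: [-180.0, 0.1, 90.3]
force: [0.2, -0.8, 0.1]
gripper_width: 0.2
gripper_force: 0.0
```

```bash
python3 tilt.py|head -1
python3 - <<'E'
from meas import *
s=state();print(s['ee_pos'],s['ee_rot'],s['force'])
f=snap("wrist")
print('or',*blobs(f,'orange',72,(10,0,500,250),30),sep='\n')
E
```

```text
(np.float64(0.08599999999999991), np.float64(9.019103820252889), array([317.48275862, 175.24137931]), array([309.14705882, 168.97058824]), np.int32(58), np.int32(34))
[611.09993522 113.00453122  20.50094899] [1.79936925e+02 8.12291942e-02 9.03315158e+01] [ 0.75959159 -0.3688993   0.52491208]
or
(array([258., 191.]), array([610.4, 158.1]), array([27.5, 13.8]), 89.5)
```

Call:
{"op": "step_arm", "data": {"steps": [[0,0,0,8,0,0,0.0],[0,0,0,5,0,0,0.0],[0,0,0,1.5,0,0,0.0],[0,0,0,1,0,0,0.0],[0,0,0,0.5,0,0,0.0],[0,0,0,0.5,0,0,0.0],[0,0,0,0,0,0,0.0],[0,0,0,0,0,0,0.0]]}}

```text
time_s: 67.95
ee_pos: [611.0, 127.7, 20.6]
ee_rot: [179.9, 0.2, 90.3]
force: [0.4, -6.8, 4.6]
gripper_width: 0.8
gripper_force: 3.4
```

Call:
{"op": "step_arm", "data": {"steps": [[0,0,0,-12,0,0,0.0],[0,0,0,-20,0,-20,0.0],[0,0,0,-30,-20,-50,0.0],[0,0,0,-20,-50,-40,0.45],[0,0,0,-50,0,-40,0.45],[0,0,0,0,0,0,0.45],[0,0,0,0,0,0,0.45],[0,0,0,0,0,0,0.45]]}}

```text
time_s: 68.95
ee_pos: [544.0, 0.2, 165.3]
ee_rot: [-179.9, 0.1, 90.4]
force: [1.0, 0.1, 0.2]
gripper_width: 40.7
gripper_force: 0.0
```

```bash
python3 tilt.py|head -1
python3 - <<'E'
from meas import *
s=state();print(s['ee_pos'],s['ee_rot'],s['force'])
f=snap("wrist","w14.png")
print('or',*blobs(f,'orange',72,(10,0,500,250),30),sep='\n');print('red',*blobs(f,'red',30,None,30),sep='\n');print('red20',*blobs(f,'red',60,None,30),sep='\n');print('blue',*blobs(f,'blue',20,(150,0,350,150),8),sep='\n')
g=snap("scene","s5.png");print(*blobs(g,'red',60,(150,150,330,260),20)); u,v=300,179
a=f['image'];b=g['image'][v-50:v+46,u-90:u+60]
cv2.imwrite('pics/m14.png',cv2.convertScaleAbs(np.hstack([cv2.resize(a,(400,300)),cv2.resize(b,(400,256),interpolation=cv2.INTER_CUBIC)[np.r_[0:256,[255]*44]]]),alpha=1.2))
E
```

```text
(np.float64(0.05799999999999993), np.float64(0.3973284917225105), array([317.48275862, 175.24137931]), array([317.43548387, 171.88709677]), np.int32(58), np.int32(62))
[5.44028599e+02 3.61982417e-01 1.65172282e+02] [-1.79854490e+02  7.38459533e-02  9.03725777e+01] [ 0.2178042   0.10168894 -0.02575088]
or
(array([352.,   1.]), array([610.3, 146.3]), array([13.7,  1.3]), 0.3)
red
(array([254., 227.]), array([540.2, -50. ]), array([26.5, 97.7]), 0.9)
red20
(array([254., 227.]), array([540.5, -37.2]), array([23.9, 88.1]), 0.9)
blue
(array([274.,  68.]), array([557.8, 104.1]), array([12.8,  7.7]), 0.3)
(array([233.,  68.]), array([520.4, 103.9]), array([11. ,  7.7]), 0.3)
(array([233.,  36.]), array([520.4, 131.4]), array([9.9, 5.7]), 0.3)
(array([273.,  36.]), array([556.8, 131.6]), array([13.4,  7.3]), 0.3)
(array([246., 195.]), array([550.8, -42.3]), array([87.8, 29.8]), 85.9)
```

View pics/m14.png

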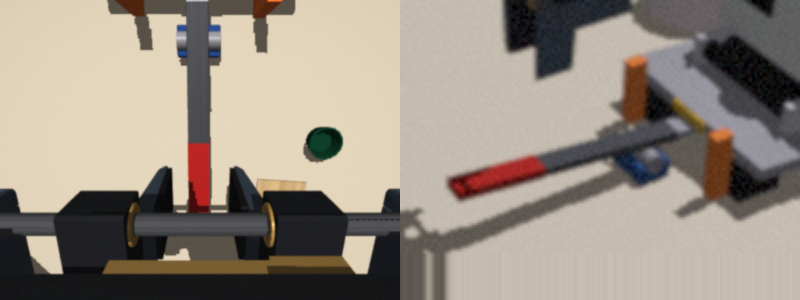

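The picture shows the base resting on both pads with the orange grips outside (right half, 635,90 and 718,160). The bar still lies over the fulcrum with its handle at (500,180), and the cap is untouched at (323,142).

Call:
{"op": "step_arm", "data": {"steps": [[0,0,0,27,-2.5,0,0.45],[0,0,0,27.5,-2.5,0,0.45],[0,0,0,0,0,40,0.45],[0,0,0,0,0,40,0.45],[0,0,0,0,0,25,0.45],[0,-6,0,0,0,0,0.45],[0,0,0,1.5,0,14,0.45],[0,0,0,1.5,0,14,0.45]], "force": 50}}

```text
time_s: 70.1
ee_pos: [539.0, 54.3, 32.0]
ee_rot: [-180.0, 6.0, 90.4]
force: [-0.6, -0.6, 0.7]
gripper_width: 40.9
gripper_force: 0.0
```

Call:
{"op": "step_arm", "data": {"steps": [[0,0,0,0,0,0,0.45],[0,0,0,0,0,0,0.45],[0,0,0,0,0,0,0.1],[0,0,0,0,0,0,0.1],[0,0,0,0,0,0,0.1],[0,0,0,0,0,0,0.1],[0,0,0,0,0,0,0.1],[0,0,0,0,0,0,0.1]]}}

```text
time_s: 71.1
ee_pos: [539.6, 53.8, 33.5]
ee_rot: [180.0, 6.1, 90.3]
force: [0.5, -1.1, 3.4]
gripper_width: 23.6
gripper_force: 50.0
```

Call:
{"op": "step_arm", "data": {"steps": [[0,0,0,-4,0,0,0.1],[0,0,0,-10,0,0,0.1],[0,0,0,-15,0,0,0.1],[0,0,0,-15,0,0,0.1],[0,0,0,-5,0,0,0.1],[0,0,0,0,0,-5,0.1],[0,0,0,0,0,-20,0.1],[0,0,0,0,0,-40,0.1]]}}

```text
time_s: 72.1
ee_pos: [536.1, 11.7, 100.6]
ee_rot: [-179.4, 6.1, 90.3]
force: [0.5, 0.5, -2.8]
gripper_width: 23.3
gripper_force: 50.0
```

```bash
python3 - <<'E'
from meas import *
s=state();print(s['ee_pos'],s['ee_rot'],s['force'])
f=snap("top","top9.png")
print('red',*blobs(f,'red',110,(250,80,420,230),20),sep='\n');
print('fulc',*blobs(f,'blue',20,(195,140,270,190),8),sep='\n')
E
python3 tilt.py|head -1
```

```text
[536.13795957  11.6677215  100.55225246] [-179.4396199     6.13679143   90.3457067 ] [ 0.48657388  0.51973642 -2.79082998]
red
(array([291., 159.]), array([539.8, -84.7]), array([23.9, 84.9]), 1.4)
fulc
(np.float64(0.07399999999999991), np.float64(0.489848867543574), array([317.48275862, 175.24137931]), array([317.46969697, 170.96969697]), np.int32(58), np.int32(66))
```

Call:
{"op": "step_arm", "data": {"steps": [[0,6.1,0,0,0,-25,0.1],[0,0,0,-25,12,0,0.1],[0,0,0,-45,22,0,0.1],[0,0,0,-50,26,0,0.1],[0,0,0,-50,26,0,0.1],[0,0,0,-35,18,0,0.1],[0,0,0,-12,6,0,0.1],[0,0,4,0,0,0,0.1]]}}

```text
time_s: 73.2
ee_pos: [649.3, -202.2, 124.9]
ee_rot: [-179.7, -0.1, 86.1]
force: [-0.8, 0.7, -4.8]
gripper_width: 23.2
gripper_force: 50.0
```

Call:
{"op": "step_arm", "data": {"steps": [[0,0,0,0,0,25,0.1],[0,0,0,0,0,25,0.1],[0,0,0,0,0,10,0.1],[0,0,0,0,0,0,0.1],[0,0,0,0,0,0,0.1],[0,0,0,0,0,0,0.1],[0,0,0,0,0,0,0.1],[0,0,0,0,0,0,0.1]]}}

```text
time_s: 74.2
ee_pos: [650.8, -201.7, 68.2]
ee_rot: [180.0, 0.0, 86.3]
force: [-0.3, -0.2, -4.5]
gripper_width: 23.4
gripper_force: 50.0
```

```bash
python3 - <<'E'
from meas import *
s=state();print(s['ee_pos'],s['ee_rot'],s['force'])
T=np.array([650.2,-206.8]);d=T-s['ee_pos'][:2];a=np.radians(s['ee_rot'][2]);print('shift x,y',d@[np.cos(a),np.sin(a)],d@[np.sin(a),-np.cos(a)])
f=snap("top","top10.png"); print('red',*blobs(f,'red',s['ee_pos'][2]+13,(250,80,430,230),20),sep='\n');
E
python3 tilt.py|head -1
```

```text
[ 650.78377741 -201.71150496   68.19891265] [1.79967173e+02 4.24465020e-03 8.63147400e+01] [-0.27586566 -0.1801534  -4.53827554]
shift x,y -5.115495614831326 -0.2555042946038924
red
(np.float64(0.07399999999999991), np.float64(0.6098822123897525), array([317.48275862, 175.24137931]), array([317.34848485, 170.96969697]), np.int32(58), np.int32(66))
```

Call:
{"op": "step_arm", "data": {"steps": [[0,0,0,-5,0,20,0.1],[0,0,0,0,0,20,0.1],[0,0,0,0,0,8,0.1],[0,0,0,0,0,1.5,0.1],[0,0,0,0,0,0,0.1],[0,0,0,0,0,0,0.1],[0,0,0,0,0,0,0.1],[0,0,0,0,0,0,0.1]]}}

```text
time_s: 75.3
ee_pos: [650.8, -206.8, 18.8]
ee_rot: [179.9, 0.0, 86.3]
force: [-1.3, 0.3, 0.1]
gripper_width: 23.8
gripper_force: 50.0
```

Call:
{"op": "step_arm", "data": {"steps": [[0,0,0,0,0,0.7,0.1],[0,0,0,0,0,0.7,0.1],[0,0,0,0,0,0,0.1],[0,0,0,0,0,0,0.45],[0,0,0,0,0,0,0.45],[0,0,0,0,0,0,0.45],[0,0,0,0,0,0,0.45],[0,0,0,0,0,0,0.45]]}}

```text
time_s: 76.3
ee_pos: [650.4, -206.6, 16.9]
ee_rot: [180.0, -0.0, 86.3]
force: [0.4, -0.6, -0.7]
gripper_width: 41.0
gripper_force: 0.0
```

Call:
{"op": "step_arm", "data": {"steps": [[0,0,0,0,0,-20,0.45],[0,0,0,0,0,-40,0.45],[0,0,0,0,0,-40,0.45],[0,0,-4,0,0,-40,0.45],[0,0,0,40,-15,0,0.45],[0,0,0,55,-20,0,0.2],[0,0,0,55,-20,0,0.0],[0,0,0,50,-20,0,0.0]]}}

```text
time_s: 77.3
ee_pos: [573.4, -5.3, 157.0]
ee_rot: [180.0, -0.0, 90.3]
force: [0.8, 0.0, 1.1]
gripper_width: 13.8
gripper_force: 0.0
```

Call:
{"op": "step_arm", "data": {"steps": [[0,0,0,40,-15,0,0.0],[0,0,0,20,-10,0,0.0],[0,0,0,0,0,0,0.0],[0,0,0,0,0,0,0.0],[0,0,0,0,0,0,0.0],[0,0,0,0,0,0,0.0],[0,0,0,0,0,0,0.0],[0,0,0,0,0,0,0.0]]}}

```text
time_s: 78.3
ee_pos: [549.0, 52.6, 156.9]
ee_rot: [-180.0, -0.0, 90.3]
force: [-0.0, -0.1, 0.2]
gripper_width: 0.9
gripper_force: 0.0
```

```bash
python3 tilt.py|head -1
python3 - <<'E'
from meas import *
s=state();print(s['ee_pos'],s['ee_rot'],s['force'])
f=snap("wrist","w15.png"); g=snap("top","top11.png")
print('or',*blobs(f,'orange',72,(10,0,500,250),30),sep='\n')
print('blue',*blobs(f,'blue',20,(100,0,420,250),8),sep='\n')
print('red',*blobs(g,'red',30,(250,80,430,230),20),sep='\n')
a=g['image'][85:255,190:450]
cv2.imwrite('pics/t11.png',cv2.convertScaleAbs(cv2.resize(a,(800,523),interpolation=cv2.INTER_CUBIC),alpha=1.5))
E
```

```text
(np.float64(0.07799999999999992), np.float64(0.7821293299703985), array([317.48275862, 175.24137931]), array([317.20895522, 170.74626866]), np.int32(58), np.int32(67))
[548.9921718   52.72123497 156.90355734] [ 1.79997305e+02 -4.49496021e-03  9.03064701e+01] [ 0.70445675 -1.0425163   0.06418981]
or
(array([342.,  64.]), array([610.1, 155.4]), array([14.3, 19.2]), 0.3)
(array([148.,  61.]), array([468.1, 156.8]), array([14.4, 19.2]), 0.3)
blue
(array([270., 234.]), array([ 5.635e+02, -5.000e-01]), array([18. , 38.8]), 4.5)
(array([243., 235.]), array([533.2,  -0.6]), array([39. , 17.2]), 85.6)
(array([249., 183.]), array([539.5,  50. ]), array([51. , 35.5]), 0.3)
red
(array([374., 131.]), array([ 645. , -301.8]), array([87.3, 26.9]), 86.6)
```

View pics/t11.png

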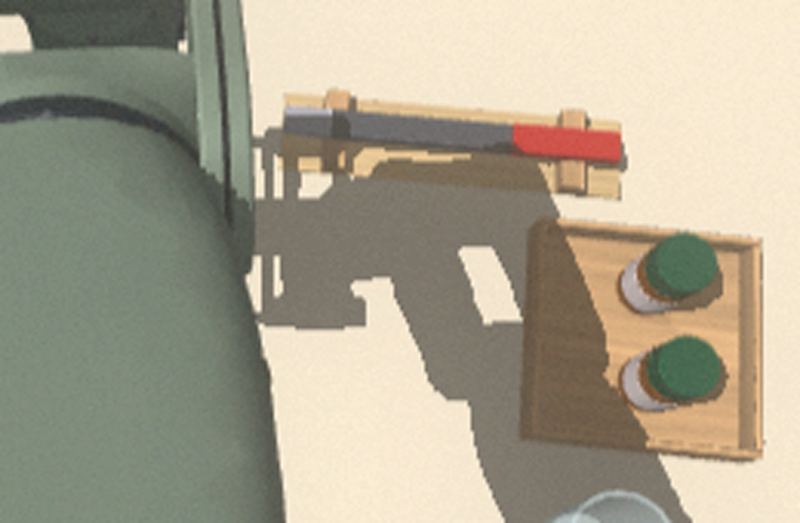

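The top crop shows the bar level across both cleats (570,140 and 335,130), in its original place, with two jars upright in the crate at (683,265) and (688,370). The base still reads high, so I'll press it again.

Call:
{"op": "step_arm", "data": {"steps": [[0,0,0,40,-3,0,0.0],[0,0,0,50,-3,0,0.0],[0,0,0,44,-3,0,0.0],[0,0,0,0,0,40,0.0],[0,0,0,0,0,40,0.0],[0,0,0,0,0,12,0.0],[0,0,0,0,0,3,0.0],[0,0,0,0,0,0,0.0]]}}

```text
time_s: 79.45
ee_pos: [540.2, 187.0, 63.2]
ee_rot: [179.9, -0.0, 90.3]
force: [-1.4, -0.1, 0.6]
gripper_width: 0.5
gripper_force: 0.0
```

Call:
{"op": "step_arm", "data": {"steps": [[0,0,0,0,0,1.5,0.0],[0,0,0,0,0,1.5,0.0],[0,0,0,0,0,1.5,0.0],[0,0,0,0,0,1.5,0.0],[0,0,0,0,0,1.5,0.0],[0,0,0,0,0,1.5,0.0],[0,0,0,0,0,1,0.0],[0,0,0,0,0,0,0.0]]}}

```text
time_s: 80.45
ee_pos: [539.1, 186.8, 51.8]
ee_rot: [-180.0, -0.0, 90.3]
force: [-0.8, -0.3, 0.3]
gripper_width: 0.5
gripper_force: 0.0
```

Call:
{"op": "step_arm", "data": {"steps": [[0,0,0,0,0,1,0.0],[0,0,0,0,0,1,0.0],[0,0,0,0,0,1,0.0],[0,0,0,0,0,0.5,0.0],[0,0,0,0,0,0,0.0],[0,0,0,0,0,0,0.0],[0,0,0,0,0,0,0.0],[0,0,0,0,0,0,0.0]]}}

```text
time_s: 81.45
ee_pos: [539.4, 186.7, 49.7]
ee_rot: [180.0, -0.0, 90.3]
force: [-1.1, -0.4, 7.6]
gripper_width: 0.4
gripper_force: 3.8
```

Call:
{"op": "step_arm", "data": {"steps": [[0,0,0,0,0,0.7,0.0],[0,0,0,0,0,0.7,0.0],[0,0,0,0,0,0.6,0.0],[0,0,0,0,0,0,0.0],[0,0,0,0,0,0,0.0],[0,0,0,0,0,0,0.0],[0,0,0,0,0,0,0.0],[0,0,0,0,0,0,0.0]]}}

```text
time_s: 82.45
ee_pos: [539.4, 186.6, 48.3]
ee_rot: [179.9, 0.0, 90.3]
force: [-3.0, -2.6, 11.4]
gripper_width: 0.4
gripper_force: 5.8
```

Call:
{"op": "step_arm", "data": {"steps": [[0,0,0,0,0,0.4,0.0],[0,0,0,0,0,0.4,0.0],[0,0,0,0,0,0,0.0],[0,0,0,0,0,0,0.0],[0,0,0,0,0,0,0.0],[0,0,0,0,0,0,0.0],[0,0,0,0,0,0,0.0],[0,0,0,0,0,0,0.0]]}}

```text
time_s: 83.45
ee_pos: [539.4, 186.6, 48.2]
ee_rot: [179.9, 0.0, 90.3]
force: [-4.1, -1.6, 16.4]
gripper_width: 0.8
gripper_force: 7.9
```

Call:
{"op": "step_arm", "data": {"steps": [[0,0,0,0,0,0.6,0.0],[0,0,0,0,0,0.6,0.0],[0,0,0,0,0,0.3,0.0],[0,0,0,0,0,0,0.0],[0,0,0,0,0,0,0.0],[0,0,0,0,0,0,0.0],[0,0,0,0,0,0,0.0],[0,0,0,0,0,0,0.0]]}}

```text
time_s: 84.45
ee_pos: [539.4, 186.6, 48.0]
ee_rot: [179.9, -0.0, 90.3]
force: [-6.8, -3.5, 23.6]
gripper_width: 0.1
gripper_force: 12.1
```

Call:
{"op": "step_arm", "data": {"steps": [[0,0,0,0,0,-5,0.0],[0,0,0,0,0,-30,0.0],[0,0,0,0,0,-40,0.0],[0,0,0,0,0,-40,0.0],[0,0,0,-40,0,0,0.0],[0,0,0,-50,0,0,0.0],[0,0,0,-50,0,0,0.0],[0,0,0,-30,0,0,0.0]]}}

```text
time_s: 85.45
ee_pos: [539.9, 14.7, 158.9]
ee_rot: [-180.0, 0.0, 90.2]
force: [0.3, 0.1, 0.1]
gripper_width: 0.5
gripper_force: 0.0
```

Call:
{"op": "step_arm", "data": {"steps": [[0,0,0,0,0,0,0.3],[0,0,0,0,0,0,0.3],[0,0,0,0,0,0,0.3],[0,0,0,0,0,0,0.3],[0,0,0,0,0,0,0.3],[0,0,0,0,0,0,0.3],[0,0,0,0,0,0,0.3],[0,0,0,0,0,0,0.3]]}}

```text
time_s: 86.45
ee_pos: [540.1, 16.8, 159.1]
ee_rot: [180.0, -0.0, 90.3]
force: [0.4, 0.0, 0.2]
gripper_width: 27.2
gripper_force: 0.0
```

```bash
python3 tilt.py|head -1
python3 - <<'E'
from meas import *
s=state();print(s['ee_pos'],s['time_s'],s['force'])
f=snap("wrist","w16.png"); g=snap("scene","s6.png")
print('or',*blobs(f,'orange',72,(10,0,500,250),30),sep='\n')
cv2.imwrite('pics/e1.png',cv2.convertScaleAbs(np.hstack([cv2.resize(g['image'][100:340,50:370],(400,300)),cv2.resize(g['image'][130:226,240:368],(400,300),interpolation=cv2.INTER_CUBIC)]),alpha=1.2))
E
```

```text
(np.float64(0.05999999999999993), np.float64(0.482286206461888), array([317.48275862, 175.24137931]), array([317.35820896, 171.8358209 ]), np.int32(58), np.int32(67))
[540.11801198  16.74428913 159.13293885] 86.5 [ 0.38649863 -0.28718429 -0.19561044]
or
(array([357.,  12.]), array([610., 154.]), array([14.3, 16. ]), 0.3)
(array([158.,  11.]), array([468.1, 154.3]), array([14.4, 14. ]), 0.3)
```

View pics/e1.png

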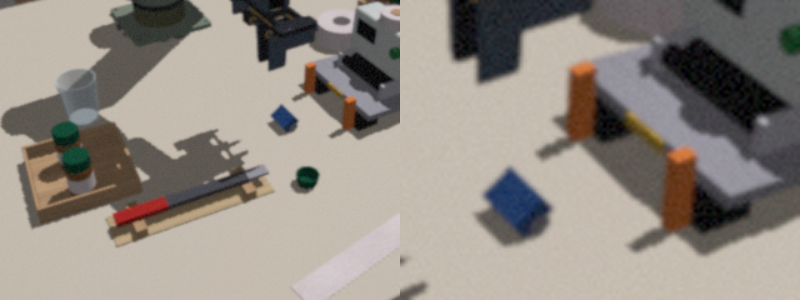

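The scene shows the base on both pads with the fins outside. Jars, bar, beaker, roll and cap are all in order. The fulcrum has tipped over in front, but it may stay there. One last gentle push on the right pad will confirm it is under load.

Call:
{"op": "step_arm", "data": {"steps": [[0,0,0,48,35,0,0.0],[0,0,0,48,35,0,0.0],[0,0,0,0,0,45,0.0],[0,0,0,0,0,50,0.0],[0,0,0,0,0,34,0.0],[0,0,0,0,0,10,0.0],[0,0,0,9,0,0,0.0],[0,0,0,4,0,0,0.0]]}}

```text
time_s: 87.6
ee_pos: [611.0, 127.1, 22.0]
ee_rot: [179.8, -0.1, 90.3]
force: [0.3, -0.1, -0.3]
gripper_width: 0.6
gripper_force: 0.0
```

Call:
{"op": "step_arm", "data": {"steps": [[0,0,0,1,0,0,0.0],[0,0,0,1,0,0,0.0],[0,0,0,1,0,0,0.0],[0,0,0,0.5,0,0,0.0],[0,0,0,0,0,0,0.0],[0,0,0,0,0,0,0.0],[0,0,0,0,0,0,0.0],[0,0,0,0,0,0,0.0]]}}

```text
time_s: 88.6
ee_pos: [610.5, 127.7, 21.5]
ee_rot: [179.9, 0.1, 90.3]
force: [0.9, -7.5, 5.3]
gripper_width: 0.1
gripper_force: 3.9
```

Call:
{"op": "step_arm", "data": {"steps": [[0,0,0,-15,0,0,0.0],[0,0,0,0,0,-45,0.0],[0,0,0,0,0,-50,0.0],[0,0,0,0,-48,0,0.0],[0,0,0,0,-48,0,0.0],[0,0,0,0,-46,0,0.0],[0,0,0,0,0,45,0.0],[0,0,0,0,0,35,0.0]]}}

```text
time_s: 89.6
ee_pos: [466.7, 113.7, 34.6]
ee_rot: [180.0, -0.0, 90.3]
force: [0.7, -0.5, -0.0]
gripper_width: 0.7
gripper_force: 0.0
```

Call:
{"op": "step_arm", "data": {"steps": [[0,0,0,0,0,15,0.0],[0,0,0,8,0,0,0.0],[0,0,0,4,0,0,0.0],[0,0,0,1,0,0,0.0],[0,0,0,1,0,0,0.0],[0,0,0,0.5,0,0,0.0],[0,0,0,0,0,0,0.0],[0,0,0,0,0,0,0.0]]}}

```text
time_s: 90.6
ee_pos: [467.5, 128.3, 20.2]
ee_rot: [180.0, -0.0, 90.3]
force: [0.0, 0.7, -0.8]
gripper_width: 0.1
gripper_force: 0.0
```

Call:
{"op": "step_arm", "data": {"steps": [[0,0,0,0.8,0,0,0.0],[0,0,0,0.7,0,0,0.0],[0,0,0,0.5,0,0,0.0],[0,0,0,0,0,0,0.0],[0,0,0,0,0,0,0.0],[0,0,0,0,0,0,0.0],[0,0,0,0,0,0,0.0],[0,0,0,0,0,0,0.0]]}}

```text
time_s: 91.6
ee_pos: [467.5, 128.9, 20.2]
ee_rot: [-180.0, 0.1, 90.4]
force: [0.1, -7.5, 2.4]
gripper_width: 0.9
gripper_force: 3.8
```

Call:
{"op": "step_arm", "data": {"steps": [[0,0,0,-10,0,0,0.0],[0,0,0,-20,0,-10,0.0],[0,0,0,-20,0,-50,0.0],[0,0,0,-40,0,-50,0.0],[0,0,0,-40,0,-50,0.3],[0,0,0,0,0,0,0.3],[0,0,0,0,0,0,0.3],[0,0,0,0,0,0,0.3]]}}

```text
time_s: 92.6
ee_pos: [467.1, 3.0, 176.2]
ee_rot: [-179.8, -0.0, 90.4]
force: [-0.4, 0.4, -0.3]
gripper_width: 27.3
gripper_force: 0.0
```

```bash
python3 tilt.py|head -1
python3 - <<'E'
from meas import *
s=state();print(s['ee_pos'],s['time_s'])
f=snap("wrist"); print('or',*blobs(f,'orange',72,(10,0,500,250),30),sep='\n')
E
```

```text
(np.float64(0.05999999999999993), np.float64(0.5331002856115985), array([317.48275862, 175.24137931]), array([317.30882353, 171.80882353]), np.int32(58), np.int32(68))
[467.2460579    3.04823522 176.22607224] 92.65
or
(array([449.,   5.]), array([609.6, 149.3]), array([13.7,  7.4]), 0.3)
(array([260.,   4.]), array([467.9, 149.6]), array([14.4,  5.4]), 0.3)
```

```bash
python3 -c "
from workcell import *
print(job_done())"
```

```text
the job is handed in; nothing more can be done
None
```

I handed the job in at about 93 s: both jars are upright in the crate, the base rests on both riser pads (about 0.06 rad by camera, the top of the expected range), and the bar is back level on its rest; one pad was knocked aside and re-placed, and the fulcrum block tipped over when I drew the bar out.

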